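# Run the locking sleeve round the bent copper line onto its spigot

### The arm

A 6-joint arm with a two-finger parallel gripper is mounted at the origin on a cart in front of the work surface, level with it; the furniture and walls round the work are solid. World frame = base frame: x ahead of the robot, y to its left, z up, the work surface at z = 0. Lengths are in m, angles in rad, forces in N, time in s.
With the tool pointing down it reaches from about 0.35 to 0.85 m from the base axis. Payload 8.1 kg.
Tool frame: the origin (TCP) lies at the centre of the arm's flange, where the gripper is bolted on; the fingertips stand 186 mm ahead of it and the grasp point (between the pads) lies 167 mm ahead of it; z points along the fingers, y is the line along which they close (so a half turn about z gives the same grasp; the last joint's range is limited). The gripper opens to 93 mm and grips with 3 to 60 N. Pads are 15 mm wide; open, the fingers measure 128 mm over their backs; the gripper's body (75 mm by 188 mm) begins 65 mm behind the grasp point.
Start: joints at [1.112, 0.13, 1.488, -0, 1.523, -0.085], TCP at [0.219, 0.559, 0.405] pointing down, gripper open.
Joint ranges: [-2.96, 2.96], [-0.89, 2.26], [0.02, 2.5], [-1.34, 4.48], [0, 2.73], [-2.66, 2.66]. Speed limits (rad/s): [2.39, 2.39, 2.79, 3.14, 3.14, 3.14].

### API

Orientations are given as a rotation vector (axis times angle).
In Python, from plant import robot gives the robot as it stands.
- The arm moves only by the tool apply_moves, never from a script. Its argument "series" is a list of rows, each a list of 2 entries, a list of its own where there are three numbers: the shift along the tool's x, y, z in mm, then the turn, a rotation vector about the tool's x, y, z in rad. A call has 1 to 12 rows; each row shifts and turns the commanded pose from where the row before left it, along the tool's axes as they then stand; what a row does not reach is not made up. A row lasts 1/12 s, in which the tool goes at most 41.7 mm and 7.16 degrees, less where a joint would pass 70% of its speed; a pose out of reach is approached as far as the arm can. A call is refused whole if a number of a shift passes 41.7 or a number of a turn 0.125, either way. A call with a gripper value outside its range is refused whole. "claw" is the opening, from 0 (shut) to 1 (fully open), set as the call begins (left out, the last holds). The fingers move at their own pace and stop on an object; "newtons" is the grip in N (left out, the last holds). Time passes only in rows, so rows that do not move let the fingers close. It gives the time, the measured TCP pose, the force, the opening and the grip force at its end, in the units of the state.
- robot.read_state(): the state, without advancing time (a new reading comes with each control period).
- robot.read_camera(name): name is "side" or "top" or "wrist"; returns (picture, depth): 400x640x3 uint8, blue, green, red; 400x640 float32, m along the optical axis (not along the pixel's ray), 0 where there is no reading.
- robot.calibration(name): a dict with "fx", "fy", "cx", "cy" (pixels), "extrinsics" (4x4, takes a point from world to camera coordinates). Camera axes: x right, y down, z forward; pixel columns grow to the right and rows downward; lengths in m; the calibration is good to about 2 mm. A picture is of the moment at which its call begins: read the wrist's pose just before it. calibration takes no time and is no camera call; for the wrist camera it gives the pose at the moment of the call.
- robot.close_job(): hands the job in; it is judged then, once.
The state is a dict: "t": time; "q": joint angles; "dq": joint speeds; "joint_torque": joint torques, N m; "tool_pos": TCP position; "orientation": TCP orientation; "force": force on the tool from outside, world axes, zero at the start; "wrist_torque": the same for the moment, N m; "opening": finger opening in m; "gripper_force": force on a finger pad.
Only numpy, scipy, OpenCV 4.12 (cv2) and the standard library are available. Lean on these libraries where they do the work, as an engineer would, in place of code of your own. Each camera call takes 0.05 s, during which the arm holds its last target. There are 200 camera calls.

### The job

The copper line on the gas manifold is still missing its locking sleeve. Take the loose brass sleeve, slip it counterbored end first over the open end of the line, run it along the tube and round the bend, turning it as the tube turns, and push it over the spigot until it clicks fully home against the flange, then let go. The copper is soft and bent by hand: feel your way along it without pressing sideways or bending it, push no harder than the click needs, and leave the other things on the bench alone.

Things in the scene. Friction and masses are not known exactly. Their poses are not given: they have to be found in the camera images.
- sleeve_center (a point): Loose brass locking sleeve, octagonal, 36 mm across flats, 38 mm long, 0.11-0.2 kg, lying on a flat. The point is its middle on the bore axis, 18 mm up at the start. x: along the bore to the counterbored front end, which goes first; z up. Grip the side flats (across y). From the front: counterbore 25 mm wide at its lip, 14 mm deep, then a 14.5 mm bore for 24 mm. A groove rings the outside.
- manifold: Aluminium block on a dark steel foot, fixed to the bench. Origin on the bench below the flange face; z up, x level out along the spigot, away from the block. Block x -46 to -6 mm, 46 mm wide, top with screw heads 115 mm up; foot 8 mm thick, x -66 to 14 mm, 78 mm wide. A valve knob stands out on the +y side to y 49 mm, 45 mm up.
- flange (a point): Centre of the flange face (38 mm disc), 85 mm up on the spigot axis; axes as the manifold's. The steel spigot, 21 mm wide, stands out 13.5 mm along +x, with a sprung detent ball above and below, 8.5 mm out. The balls resist from a front-face gap of about 12 mm; passing them takes some 4 to 15 N. Home: sleeve's front on the flange, its middle 19 mm out; the balls keep it there.
- line: Copper line, 12 mm thick, friction about 0.3. Origin and axes as the flange's. Straight and level to 55 mm out, then bends towards manifold +y (in all about 66 degrees, give or take 25, over 115 mm), then 45 mm straight to the open end. Bent by hand: uneven, several mm off a smooth curve between its ends, sideways and in height. Soft: about 4 N sideways at the end bends it for good.
- line_end (a point): Centre of the line's open end (rounded rim), 65 to 105 mm above the bench. x points out of the tube along its axis, away from the line, up to 0.2 rad above or below level; z about up.
- tee_piece: Steel compression tee, 39x57x24 mm, a bystander at the back. Origin under its middle.
- union_nut: Small brass hexagon nut, 23x27x14 mm, a bystander at the back. Origin under its middle.
- tape_elec: Roll of black tape, 57x54x19 mm, a bystander at the back. Origin under its middle.
- marker: White and blue marker pen, 135 mm long, a bystander at the right. Origin under its middle.
Things that resemble listed ones, but are neither listed nor needed, are in the scene too. What is shaped like the part that bears sleeve_center but turquoise is not meant.

How it is judged:
By the outcome, as a careful person would: the job done as asked, in the order asked, and still so for the second after the job is handed in, with the robot touching nothing.
It also fails if it takes over 72 s, if anything falls off the work surface, if the arm or the gripper's body presses on something with over 40 N, if the wrist force passes 120 N, or if a joint passes its speed limit or range.

## Working session

There is one attempt and no reset: what is moved stays moved. The work goes in short steps, Python scripts to look and compute and a tool call to move; the robot and the scene stay as the last step left them, time stands still between calls to the robot, and variables do not carry over. Pictures are saved under pics/ and viewed, at most 10 in all, crops included, and the job is handed in when it is done.

Besides the shell and the picture viewer there is one more tool, called after "Call:" by a JSON object that holds its "api" and its "payload", one argument or row to a line. apply_moves: Moves the arm, as the interface text tells. Its arguments: {"type":"object","properties":{"series":{"type":"array"},"claw":{"type":"number"},"newtons":{"type":"number"}},"required":["series"]}

```bash
ls; mkdir -p pics
cat > h.py <<'E'
import numpy as np, cv2, json
from scipy.spatial.transform import Rotation as R
from plant import robot
def grab(n):
    c=robot.calibration(n); p,d=robot.read_camera(n); np.savez(f'{n}.npz',p=p,d=d,E=c['extrinsics'],K=[c['fx'],c['fy'],c['cx'],c['cy']]); return p,d
def cloud(n):
    z=np.load(n+'.npz'); d=z['d']; fx,fy,cx,cy=z['K']; v,u=np.mgrid[:400,:640]
    P=np.stack([(u-cx)/fx*d,(v-cy)/fy*d,d],-1); E=np.linalg.inv(z['E']); W=P@E[:3,:3].T+E[:3,3]; W[d==0]=np.nan; return z['p'],W
E
python3 - <<'E'
from h import *
print(robot.read_state())
for n in ['top','side']:
    p,d=grab(n); cv2.imwrite(f'pics/{n}0.png',p)
    c=robot.calibration(n); E=np.linalg.inv(c['extrinsics']); print(n,c['fx'],E.round(3).tolist())
E
```

```text
pics
{'t': 0.0, 'q': array([ 1.11159285e+00,  1.31133902e-01,  1.48928457e+00,  2.89135285e-05,
        1.52303727e+00, -8.54071266e-02]), 'dq': array([-4.30355466e-05, -1.72114432e-03,  1.21255696e-03, -1.22328293e-03,
        3.15141473e-03, -3.63280159e-04]), 'joint_torque': array([-1.58404259e-04, -5.59846902e+01, -4.91754019e+01,  7.67990830e-02,
        3.54353024e-02, -1.34267912e-04]), 'tool_pos': array([0.21896244, 0.55836104, 0.40370054]), 'orientation': array([-5.83649240e-01, -3.08636148e+00,  2.80602686e-03]), 'force': array([ 0.35172868, -0.23324031,  0.27269566]), 'wrist_torque': array([ 0.01073547, -0.0116483 ,  0.01364531]), 'gripper_force': 0.0, 'opening': 0.09304625240766967}
top 407.4169768129933 [[-0.008, -0.982, 0.187, 0.348], [-1.0, 0.008, -0.002, 0.039], [0.0, -0.187, -0.982, 0.944], [0.0, 0.0, 0.0, 1.0]]
side 416.7022050332859 [[0.831, -0.346, 0.436, 0.1], [-0.556, -0.495, 0.668, -0.604], [-0.015, -0.798, -0.603, 0.661], [0.0, 0.0, 0.0, 1.0]]
```

View pics/top0.png

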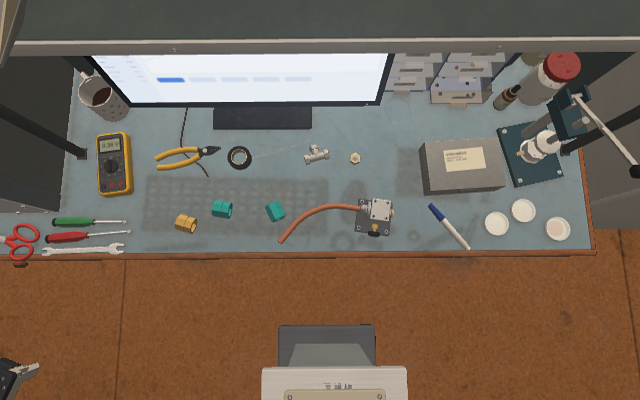

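View pics/side0.png

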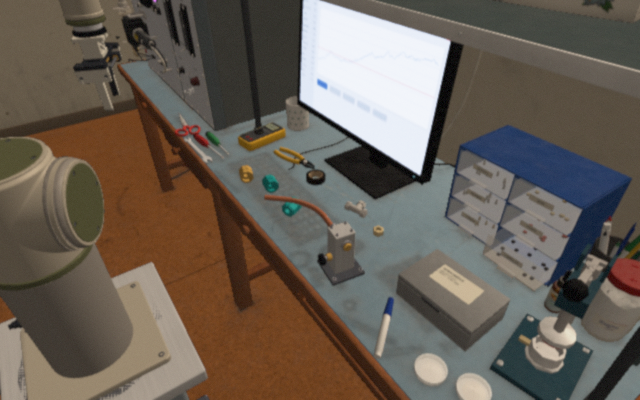

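Candidates: brass sleeve (186,223); turquoise look-alikes (222,208) and (275,211), not meant; the brass union nut (355,157), small hexagon. I choose (186,223). The line runs from its open end at (281,241) to the manifold at (360,208).

Run:
```python
from h import *
p,W=cloud('top')
def nb(u,v,r=1): return np.nanmedian(W[v-r:v+r+1,u-r:u+r+1].reshape(-1,3),0).round(4)
for u,v in [(186,223),(180,221),(192,225),(222,208),(275,211),(375,203),(281,241),(300,220),(320,208),(340,205),(355,207),(430,240)]: print((u,v),nb(u,v,0))
c=np.hstack([cv2.resize(p[195:255,150:230],None,fx=5,fy=5,interpolation=2),cv2.resize(p[190:250,330:410],None,fx=5,fy=5,interpolation=2)])
cv2.imwrite('pics/c1.png',c)
```

```text
(186, 223) [0.4694 0.3294 0.0325]
(180, 221) [0.4734 0.3415 0.0374]
(192, 225) [0.4684 0.3244 0.0038]
(222, 208) [0.5024 0.2488 0.0356]
(275, 211) [0.4943 0.1287 0.0371]
(375, 203) [ 0.4975 -0.0863  0.1105]
(281, 241) [0.4217 0.1099 0.0941]
(300, 220) [0.4657 0.0704 0.0923]
(320, 208) [0.491  0.0279 0.0925]
(340, 205) [ 0.4974 -0.0147  0.0904]
(355, 207) [ 0.4927 -0.0464  0.0912]
(430, 240) [ 0.4291 -0.2267  0.0014]
```

View pics/c1.png

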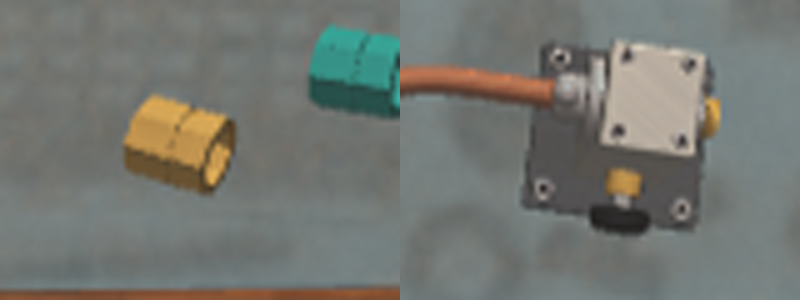

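The brass sleeve's open right-hand end has a thin wall, so it looks like the counterbore and faces about -y. The spigot leaves the block to the left (+y). Next I need the exact sleeve axis, and where the wrist camera sits on the tool.

```bash
cat >> h.py <<'E'
def pose():
    s=robot.read_state(); return s['tool_pos'],R.from_rotvec(s['orientation'])
def plan(p1,R1,n):
    p,q=pose(); rv=(q.inv()*R1).as_rotvec(); out=[]
    P0=p; Q0=q
    for i in range(1,n+1):
        P=p+(p1-p)*i/n; Q=q*R.from_rotvec(rv*i/n)
        sh=(Q0.inv().apply(P-P0)*1000).round(1); tr=(Q0.inv()*Q).as_rotvec().round(3)
        out.append([sh.tolist(),tr.tolist()]); P0=P0+Q0.apply(sh/1000); Q0=Q0*R.from_rotvec(tr)
    print(json.dumps(out).replace(' ',''))
def tool(xdir,down=(0,0,-1)):
    # tool z along 'down' as far as possible perpendicular to xdir; tool x along xdir
    x=np.array(xdir,float);x/=np.linalg.norm(x); z=np.array(down,float); z-=x*(x@z); z/=np.linalg.norm(z)
    return R.from_matrix(np.stack([x,np.cross(z,x),z],1))
E
python3 - <<'E'
from h import *
p,W=cloud('top')
# sleeve top-ish points
hsv=cv2.cvtColor(p,cv2.COLOR_BGR2HSV); m=np.zeros((400,640),bool); m[205:240,165:210]=True
m&=(hsv[...,1]>110)&(hsv[...,0]<30)&(hsv[...,0]>12)
P=W[m]; P=P[P[:,2]>0.030]; c=P.mean(0); e=np.linalg.svd(P[:,:2]-c[:2])[2][0]; print(len(P),c,e,np.degrees(np.arctan2(e[1],e[0])))
t,q=pose(); print(q.as_matrix().round(3).tolist())
c=robot.calibration('wrist'); E=np.linalg.inv(c['extrinsics']); print(c['fx'],(q.as_matrix().T@E[:3,:3]).round(3).tolist(), q.inv().apply(E[:3,3]-t))
E
```

```text
200 [0.46915977 0.33379961 0.03457023] [-0.31091303 -0.95043836] -108.11426276822228
[[-0.931, 0.365, -0.001], [0.365, 0.931, -0.001], [0.0, -0.002, -1.0]]
351.3467794386892 [[-0.0, -0.967, -0.255], [1.0, -0.0, 0.0], [-0.0, -0.255, 0.967]] [ 0.0704711  -0.00035744  0.01943863]
```

Run:
```python
from h import *
a=np.radians(74); plan(np.array([.469,.334,.330]),tool([np.cos(a),np.sin(a),0]),12)
```

```text
[[[-26.2,-9.8,6.2],[-0.0,0.0,0.123]],[[-27.3,-6.5,6.1],[-0.0,0.0,0.123]],[[-27.8,-3.1,6.2],[-0.0,0.0,0.123]],[[-28.0,0.3,6.2],[-0.0,0.0,0.123]],[[-27.7,3.8,6.1],[-0.0,0.001,0.123]],[[-27.1,7.1,6.2],[-0.001,-0.0,0.123]],[[-26.0,10.4,6.1],[0.0,-0.0,0.123]],[[-24.5,13.5,6.1],[0.0,-0.0,0.123]],[[-22.7,16.4,6.2],[-0.0,-0.0,0.123]],[[-20.5,19.1,6.1],[-0.0,0.0,0.123]],[[-18.0,21.4,6.2],[-0.0,0.0,0.123]],[[-15.2,23.5,6.1],[-0.0,0.0,0.123]]]
```

Call:
{"api": "apply_moves", "payload": {
  "series": [
    [[-26,-10,6],[0,0,0.123]],
    [[-27,-6.5,6],[0,0,0.123]],
    [[-28,-3,6],[0,0,0.123]],
    [[-28,0,6],[0,0,0.123]],
    [[-28,4,6],[0,0,0.123]],
    [[-27,7,6],[0,0,0.123]],
    [[-26,10,6],[0,0,0.123]],
    [[-24.5,13.5,6],[0,0,0.123]],
    [[-23,16.5,6],[0,0,0.123]],
    [[-20.5,19,6],[0,0,0.123]],
    [[-18,21.5,6],[0,0,0.123]],
    [[-15,23.5,6],[0,0,0.123]]
  ],
  "claw": 1
}}

```text
t: 1.1
tool_pos: [0.4694, 0.3325, 0.332]
orientation: [-2.514, -1.883, 0.001]
force: [0.0, -0.5, 0.9]
opening: 0.0932
gripper_force: 0.0
```

Run:
```python
from h import *
print(robot.read_state()['t'],pose()[0],pose()[1].as_matrix()[:,0]); p,d=grab('wrist'); cv2.imwrite('pics/w1.png',p)
```

```text
1.1 [0.46936847 0.33249368 0.33199798] [ 2.81261781e-01  9.59630927e-01 -5.42497459e-04]
```

View pics/w1.png

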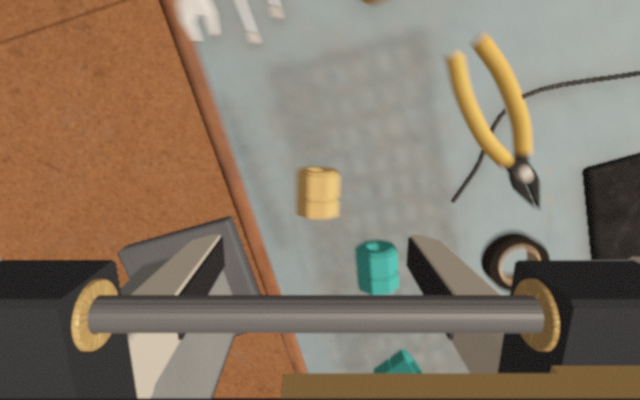

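The brass sleeve is at (320,193), its axis nearly upright in the picture (well aligned). The turquoise ones are at (378,267) and (400,362). I measure the sleeve from depth and crop it.

Run:
```python
from h import *
p,W=cloud('wrist')
cv2.imwrite('pics/w1c.png',cv2.resize(p[150:300,280:420],None,fx=4,fy=4,interpolation=2))
hsv=cv2.cvtColor(p,cv2.COLOR_BGR2HSV); m=np.zeros((400,640),bool); m[155:230,285:352]=True
m&=(hsv[...,1]>90)&(hsv[...,0]<30)&(hsv[...,0]>12)
P=W[m]; T=P[P[:,2]>.0325]
r=cv2.minAreaRect((T[:,:2]*1000).astype(np.float32)); print(len(P),len(T),T[:,2].mean(),r, P[:,2].max())
r=cv2.minAreaRect((P[P[:,2]>.015][:,:2]*1000).astype(np.float32)); print(r)
```

```text
1988 1247 0.03579609550421634 ((469.6357421875, 334.1199035644531), (38.1328125, 24.5988712310791), 73.03480529785156) nan
((471.4421691894531, 333.5931091308594), (38.25124740600586, 32.14991760253906), 72.61536407470703)
```

View pics/w1c.png

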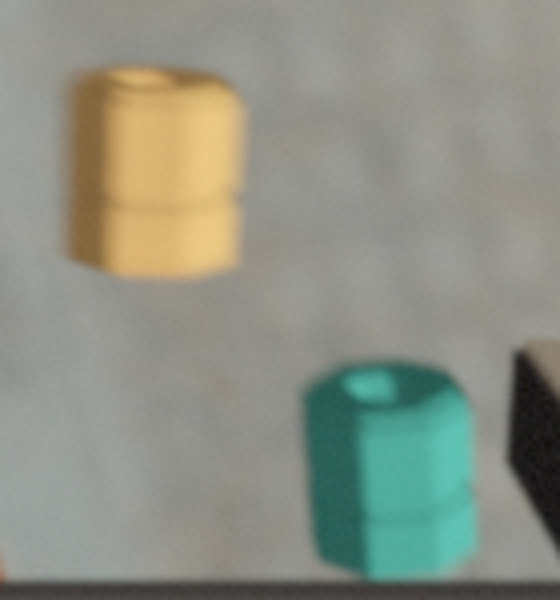

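The brass sleeve shows only a small bore at its rear end (top of the crop), so the counterbore faces the fingers (-y). It is the right part, with the yaw as assumed. I descend.

Call:
{"api": "apply_moves", "payload": {
  "series": [
    [[1.5,0,25],[0,0,0.011]],
    [[0,0,30],[0,0,0]],
    [[0,0,30],[0,0,0]],
    [[0,0,25],[0,0,0]],
    [[0,0,15],[0,0,0]],
    [[0,0,10],[0,0,0]],
    [[0,0,5],[0,0,0]],
    [[0,0,0],[0,0,0]],
    [[0,0,0],[0,0,0]]
  ]
}}

```text
t: 1.9
tool_pos: [0.4694, 0.3354, 0.1936]
orientation: [2.519, 1.877, 0.002]
force: [0.9, 0.4, 0.9]
opening: 0.0929
gripper_force: 0.0
```

Call:
{"api": "apply_moves", "payload": {
  "series": [
    [[-1,0.5,3],[0,0,0]],
    [[0,0,0],[0,0,0]],
    [[0,0,0],[0,0,0]]
  ]
}}

```text
t: 2.15
tool_pos: [0.4696, 0.3341, 0.1905]
orientation: [2.519, 1.877, 0.002]
force: [0.1, 1.3, -0.1]
opening: 0.0928
gripper_force: 0.0
```

Call:
{"api": "apply_moves", "payload": {
  "series": [
    [[0,0,0],[0,0,0]],
    [[0,0,0],[0,0,0]],
    [[0,0,0],[0,0,0]],
    [[0,0,0],[0,0,0]],
    [[0,0,0],[0,0,0]],
    [[0,0,0],[0,0,0]],
    [[0,0,0],[0,0,0]],
    [[0,0,0],[0,0,0]]
  ],
  "claw": 0.3,
  "newtons": 40
}}

```text
t: 2.82
tool_pos: [0.4693, 0.334, 0.1897]
orientation: [-2.519, -1.877, 0.0]
force: [-0.1, -0.5, -0.3]
opening: 0.0441
gripper_force: 0.0
```

Call:
{"api": "apply_moves", "payload": {
  "series": [
    [[0,0,0],[0,0,0]],
    [[0,0,0],[0,0,0]],
    [[0,0,0],[0,0,0]],
    [[0,0,0],[0,0,0]]
  ],
  "claw": 0,
  "newtons": 40
}}

```text
t: 3.15
tool_pos: [0.4693, 0.334, 0.1897]
orientation: [2.519, 1.877, -0.0]
force: [-0.2, -0.3, -1.4]
opening: 0.0357
gripper_force: 40.0
```

Call:
{"api": "apply_moves", "payload": {
  "series": [
    [[0,0,-10],[0,0,0]],
    [[0,0,-25],[0,0,0]],
    [[0,0,-35],[0,0,0]],
    [[0,0,-35],[0,0,0]],
    [[0,0,-25],[0,0,0]],
    [[0,0,0],[0,0,0]],
    [[0,0,0],[0,0,0]]
  ]
}}

```text
t: 3.73
tool_pos: [0.4699, 0.3344, 0.3224]
orientation: [2.519, 1.877, 0.007]
force: [0.4, -0.7, -2.0]
opening: 0.0357
gripper_force: 40.0
```

Run:
```python
from h import *
print(robot.read_state()); plan(np.array([.53,.03,.322]),tool([-1,0,0]),18)
```

```text
{'t': 3.7333, 'q': array([ 5.29630845e-01,  1.18337711e-01,  1.65341783e+00, -1.07957805e-05,
        1.36519757e+00,  8.19604886e-01]), 'dq': array([ 0.0007752 ,  0.04381061,  0.05926957,  0.00017358, -0.01345408,
        0.00041552]), 'joint_torque': array([ 2.89363292e-02, -5.72356939e+01, -5.08641279e+01,  7.42899394e-02,
        1.49042560e-01,  1.28932454e-03]), 'tool_pos': array([0.46986482, 0.33439486, 0.32243953]), 'orientation': array([2.51865812, 1.87686567, 0.00724005]), 'force': array([ 0.4115322 , -0.72715951, -1.98092004]), 'wrist_torque': array([-0.01804158,  0.08066484, -0.00782059]), 'gripper_force': 39.977158079564106, 'opening': 0.035731649718875366}
[[[-15.2,8.0,-0.0],[0.0,0.0,-0.103]],[[-16.0,6.5,-0.0],[0.001,0.0,-0.104]],[[-16.6,4.7,-0.0],[-0.0,0.0,-0.103]],[[-17.0,3.0,-0.0],[0.0,0.0,-0.104]],[[-17.2,1.2,-0.0],[0.0,0.0,-0.103]],[[-17.2,-0.5,-0.0],[0.001,0.0,-0.103]],[[-17.1,-2.4,-0.0],[0.0,0.0,-0.104]],[[-16.7,-4.0,-0.0],[0.0,0.0,-0.103]],[[-16.3,-5.8,-0.0],[0.001,0.0,-0.103]],[[-15.5,-7.4,-0.0],[-0.0,0.0,-0.104]],[[-14.7,-9.0,-0.0],[0.0,0.0,-0.103]],[[-13.7,-10.5,-0.0],[0.0,0.0,-0.104]],[[-12.6,-11.8,-0.0],[0.001,0.0,-0.103]],[[-11.2,-13.1,-0.0],[-0.0,0.0,-0.103]],[[-9.9,-14.1,-0.0],[0.0,0.0,-0.104]],[[-8.3,-15.1,-0.0],[0.0,0.0,-0.103]],[[-6.8,-15.9,0.0],[0.001,0.001,-0.103]],[[-5.0,-16.5,0.0],[-0.0,-0.0,-0.104]]]
```

Call:
{"api": "apply_moves", "payload": {
  "series": [
    [[-15,8,0],[0,0,-0.103]],
    [[-16,6.5,0],[0,0,-0.104]],
    [[-16.5,4.5,0],[0,0,-0.103]],
    [[-17,3,0],[0,0,-0.104]],
    [[-17,1,0],[0,0,-0.103]],
    [[-17,-0.5,0],[0,0,-0.103]],
    [[-17,-2.5,0],[0,0,-0.104]],
    [[-17,-4,0],[0,0,-0.103]],
    [[-16,-6,0],[0,0,-0.103]],
    [[-15.5,-7.5,0],[0,0,-0.104]]
  ]
}}

```text
t: 4.57
tool_pos: [0.501, 0.1645, 0.3174]
orientation: [-1.253, -2.877, 0.004]
force: [0.4, 0.8, -1.6]
opening: 0.0356
gripper_force: 40.0
```

Call:
{"api": "apply_moves", "payload": {
  "series": [
    [[-15,-9,0],[0,0,-0.103]],
    [[-13.5,-10.5,0],[0,0,-0.104]],
    [[-12.5,-12,0],[0,0,-0.103]],
    [[-11,-13,0],[0,0,-0.103]],
    [[-10,-14,0],[0,0,-0.104]],
    [[-8,-15,0],[0,0,-0.103]],
    [[-7,-16,0],[0,0,-0.103]],
    [[-5,-16.5,0],[0,0,-0.104]],
    [[0,0,0],[0,0,0]],
    [[0,0,0],[0,0,0]],
    [[0,0,0],[0,0,0]]
  ]
}}

```text
t: 5.48
tool_pos: [0.5277, 0.0306, 0.3183]
orientation: [-0.004, -3.139, -0.001]
force: [0.1, 0.0, -1.4]
opening: 0.0355
gripper_force: 40.0
```

Run:
```python
from h import *
print(robot.read_state()['t'],pose()[0],pose()[1].as_matrix()[:,0]); p,d=grab('wrist'); cv2.imwrite('pics/w2.png',p)
for i in range(3):
    robot.read_state(); 
s=[robot.read_state()['force']];
```

```text
5.4833 [0.52772327 0.03062533 0.31834601] [-0.99999265  0.002866    0.00254859]
```

View pics/w2.png

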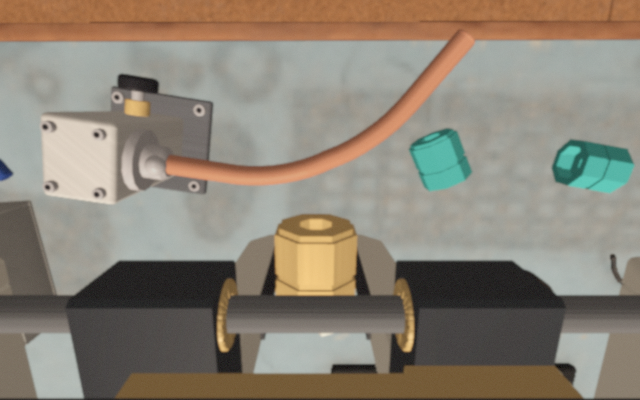

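The view is good: the line runs from the spigot at (172,165) through (300,170) to the open end at (465,37). The sleeve is held upright between the fingers at (316,255). I extract the centreline from mask and depth.

```bash
cat > line.py <<'E'
from h import *
from scipy.interpolate import make_splprep
def centre(n,box,off=.006,plot=None):
    p,W=cloud(n); z=np.load(n+'.npz'); d=z['d']; fx,fy,cx,cy=z['K']; E=np.linalg.inv(z['E'])
    hsv=cv2.cvtColor(p,cv2.COLOR_BGR2HSV); m=np.zeros(d.shape,np.uint8); x0,x1,y0,y1=box
    m[y0:y1,x0:x1]=((hsv[...,1]>90)&((hsv[...,0]<14))&(W[...,2]>.05)&(W[...,2]<.13))[y0:y1,x0:x1]
    m=cv2.morphologyEx(m,cv2.MORPH_CLOSE,np.ones((5,5)))
    k,l,st,_=cv2.connectedComponentsWithStats(m); m=(l==1+st[1:,4].argmax())
    D=cv2.distanceTransform(m.astype(np.uint8),cv2.DIST_L2,5)
    v,u=np.nonzero((D>=cv2.dilate(D,np.ones((5,5)))-.3)&(D>3)); 
    return p,W,m,D,u,v,(d,fx,fy,cx,cy,E)
E
python3 - <<'E'
from line import *
p,W,m,D,u,v,(d,fx,fy,cx,cy,E)=centre('wrist',(150,500,15,200))
o=np.argsort(u);u=u[o];v=v[o]
# edge-midpoint refinement: quadratic windows; local tangent by fit, then scan normal for subpixel mask edges
from scipy.signal import savgol_filter
us=np.arange(u.min(),u.max()+1); 
f=np.poly1d(np.polyfit(u,v,7)); df=f.deriv()
out=[]
mf=cv2.GaussianBlur(m.astype(np.float32),(3,3),0)
for uc in np.arange(u.min(),u.max(),4.):
    vc=f(uc); n=np.array([-df(uc),1]);n/=np.hypot(*n); t=np.arange(-18,18,.25)
    s=cv2.remap(mf,(uc+t*n[0]).astype(np.float32)[None],(vc+t*n[1]).astype(np.float32)[None],1)[0]>.5
    tc=t[s].mean(); w=s.sum()*.25; pu,pv=uc+tc*n[0],vc+tc*n[1]
    iu,iv=int(round(pu)),int(round(pv)); z=np.median(d[iv-1:iv+2,iu-1:iu+2]); 
    ray=np.array([(pu-cx)/fx,(pv-cy)/fy,1]); P=ray*z+ray/np.linalg.norm(ray)*.006
    out.append(np.r_[E[:3,:3]@P+E[:3,3],w*z/fx,pu,pv])
o=np.array(out); np.save('line1.npy',o)
for r in o[::4]: print((r[:4]*1000).round(1),r[4:].round(0))
print((o[-1,:4]*1000).round(1),'ends',u.min(),u.max(), np.argwhere(m)[:,1].max())
def nb(u,v):return (W[v,u]*1000).round(1)
for q in [(100,140),(80,125),(140,165),(150,165),(128,165),(205,180),(316,240),(316,222)]: print(q,nb(*q))
# flange face & sleeve
mm=(np.abs(W[...,2]-.115)<.004); mm[:,200:]=0; T=W[mm]; r=cv2.minAreaRect((T[:,:2]*1000).astype(np.float32)); print('block',len(T),T[:,2].mean(),r)
E
```

```text
[490.3 -55.   86.1  11.4] [175. 165.]
[491.8 -45.6  85.6  11.5] [191. 167.]
[493.5 -35.9  85.7  11.4] [207. 170.]
[495.  -26.1  85.7  10.9] [223. 172.]
[496.3 -16.4  85.7  10.9] [239. 175.]
[497.1  -6.6  85.7  10.8] [255. 176.]
[496.4   3.3  85.9  10.8] [271. 175.]
[495.   13.3  86.6  10.9] [287. 172.]
[492.7  23.1  86.9  11. ] [303. 169.]
[489.4  32.8  86.6  11.1] [319. 163.]
[485.4  42.5  86.2  10.8] [335. 157.]
[480.9  52.2  86.8  11.1] [351. 149.]
[475.1  61.5  87.5  10.9] [367. 139.]
[468.3  70.8  87.5  11.1] [383. 128.]
[460.   79.5  88.4  11.2] [399. 113.]
[450.7  87.8  89.3  11.1] [415.  97.]
[440.5  95.9  90.   11. ] [431.  78.]
[430.5 103.9  91.   10.6] [447.  58.]
[423.6 109.2  91.8  11.2] ends 175 462 474
(100, 140) [472.6 -80.8 115.1]
(80, 125) [465.1 -92.7 110.7]
(140, 165) [488.6 -71.3  96.1]
(150, 165) [488.1 -64.   99.4]
(128, 165) [487.3 -73.9 104.3]
(205, 180) [515.2 -62.3   8.3]
(316, 240) [509.4  30.8 163.5]
(316, 222) [509.3  30.8 140.3]
block 1789 0.1124829582570763 ((483.4210510253906, -96.2741470336914), (37.360008239746094, 43.454681396484375), 80.94539642333984)
```

Heights fit: the straight part measures 85.7 against the 85 mm given, the tube diameter 11, and the manifold axis yaw 80.9° agrees from both line and block. A second, closer measurement before entering, as the fit is tight.

Call:
{"api": "apply_moves", "payload": {
  "series": [
    [[4,16,8],[0,0,0]],
    [[4,16,10],[0,0,0]],
    [[5,16,14],[0,0,0]],
    [[4,14,14],[0,0,0]],
    [[0,0,10],[0,0,0]],
    [[0,0,0],[0,0,0]],
    [[0,0,0],[0,0,0]],
    [[0,0,0],[0,0,0]]
  ]
}}

```text
t: 6.2
tool_pos: [0.5117, 0.092, 0.2644]
orientation: [0.0, 3.141, -0.0]
force: [1.2, 0.2, -0.8]
opening: 0.0358
gripper_force: 40.0
```

```bash
cat > meas.py <<'E'
from line import *
def run(box,name):
    p,W,m,D,u,v,(d,fx,fy,cx,cy,E)=centre('wrist',box)
    f=np.poly1d(np.polyfit(u,v,7)); df=f.deriv(); out=[]; mf=cv2.GaussianBlur(m.astype(np.float32),(3,3),0)
    for uc in np.arange(u.min(),u.max(),3.):
        vc=f(uc); n=np.array([-df(uc),1]);n/=np.hypot(*n); t=np.arange(-24,24,.25)
        s=cv2.remap(mf,(uc+t*n[0]).astype(np.float32)[None],(vc+t*n[1]).astype(np.float32)[None],1)[0]>.5
        tc=t[s].mean(); w=s.sum()*.25; pu,pv=uc+tc*n[0],vc+tc*n[1]
        iu,iv=int(round(pu)),int(round(pv)); z=np.median(d[iv-1:iv+2,iu-1:iu+2])
        ray=np.array([(pu-cx)/fx,(pv-cy)/fy,1]); P=ray*z+ray/np.linalg.norm(ray)*.006
        out.append(np.r_[E[:3,:3]@P+E[:3,3],w*z/fx,pu,pv])
    o=np.array(out); np.save(name,o)
    # tip: last mask pixel along the end axis
    e=o[-1,4:]-o[-6,4:]; e/=np.hypot(*e); vv,uu=np.nonzero(m); q=(np.c_[uu,vv]-o[-1,4:])@e; print('tip px beyond last',q.max(), 'scale mm/px',1000*d[int(o[-3,5]),int(o[-3,4])]/fx)
    return o
E
python3 - <<'E'
from meas import *
print(robot.read_state()['t'],pose()[0],pose()[1].as_matrix()[:,0]); p,d=grab('wrist'); cv2.imwrite('pics/w3.png',p)
o=run((0,640,0,200),'line2.npy')
for r in o[::5]: print((r[:4]*1000).round(1),r[4:].round(0))
print((o[-1]*1000).round(1))
E
```

```text
6.2 [0.51172589 0.09195492 0.2644415 ] [-9.99999612e-01  2.80685667e-04 -8.34944671e-04]
tip px beyond last 16.323975045238313 scale mm/px 0.39366464493213643
[481.4  41.9  85.6   3.4] [209. 196.]
[479.4  49.3  86.6   6.4] [224. 192.]
[477.6  56.6  87.2  10.2] [239. 189.]
[473.6  63.6  87.1  10.9] [254. 180.]
[468.1  70.7  87.8  11.3] [269. 169.]
[461.7  77.8  88.5  11.2] [284. 155.]
[454.4  84.6  88.9  11.3] [299. 138.]
[446.3  91.1  89.5  11.3] [314. 119.]
[438.3  97.6  89.8  11.1] [329. 100.]
[430.7 103.7  90.7  11.1] [344.  81.]
[423.3 109.6  91.6  11. ] [359.  62.]
[4.233000e+02 1.096000e+02 9.160000e+01 1.100000e+01 3.591018e+05
 6.192590e+04]
```

View pics/w3.png

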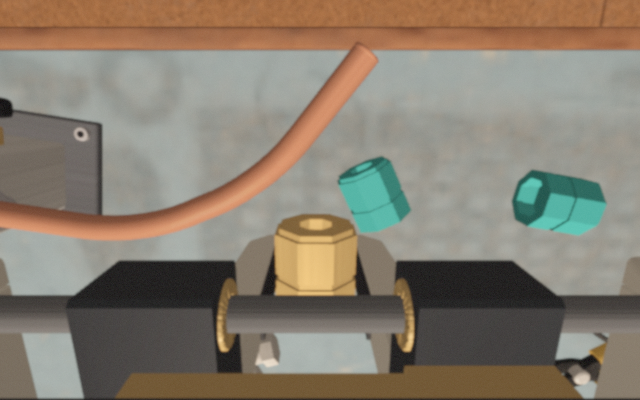

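Both measurements agree within 0.3 mm. I fit the spline and generate the tool path, with the bore axis fitted to the local tube window.

```bash
cat > path.py <<'E'
from h import *
from scipy.interpolate import make_splprep
a=np.load('line1.npy'); b=np.load('line2.npy'); b=b[b[:,3]>.0105]
P=np.r_[a[:,:3],b[:,:3]]; M=np.array([.158,.987,0]); M/=np.linalg.norm(M); F=np.array([.4878,-.0706,.085])
P=P[np.argsort(-P[:,0]*.6+P[:,1])] if False else P
P[:,2]-=.0007
# order along a rough arc: project on coarse polyline of a
from scipy.spatial import cKDTree
cs=np.r_[0,np.cumsum(np.linalg.norm(np.diff(a[:,:3],axis=0),axis=1))]
ta=np.gradient(a[:,:3],axis=0); ta/=np.linalg.norm(ta,axis=1)[:,None]
i=cKDTree(a[:,:3]).query(P)[1]; u=cs[i]+((P-a[i,:3])*ta[i]).sum(1); k=np.argsort(u,kind='stable'); P,u=P[k],u[k]+np.arange(len(u))*1e-9
spl,_=make_splprep(P.T,u=u,s=len(P)*(.0004**2)*1.0)
U=np.linspace(u[0],u[-1],400); C=spl(U).T
sl=np.linspace(0,.08,80)
t1=C[-1]-C[-40]; t1/=np.linalg.norm(t1)
tip=C[-1]+t1*.0055
C=np.r_[F+M*np.linspace(-.01,(C[0]-F)@M-.001,30)[:,None],C,C[-1]+t1*np.linspace(.001,.13,130)[:,None]]
S=np.r_[0,np.cumsum(np.linalg.norm(np.diff(C,axis=0),axis=1))]-.010
G=np.arange(-.01,S[-1],.0005); C=np.stack([np.interp(G,S,C[:,j]) for j in range(3)],1)
L=G[np.argmin(np.linalg.norm(C-tip,axis=1))]
ZS=.1717; XB=.0072
def target(s,off=np.zeros(3),half=.012):
    "pose with bore centre at arc s from the flange; off: correction in tool axes, m"
    m=np.abs(G-s)<=half; Q=C[m]; c=Q.mean(0); d=np.linalg.svd(Q-c)[2][0]; d*=np.sign(d@(Q[-1]-Q[0]))
    r=tool(d); return c-r.apply([XB,0,ZS])+r.apply(off),r
if __name__=='__main__':
    print('L',L,'tip',tip,'resid mm',(np.linalg.norm(spl(u).T-P,axis=1)*1000).mean())
    for s in np.arange(.012,.26,.015):
        p,r=target(s); x=r.as_matrix()[:,0]; print((s*1000).round(),p.round(4),np.degrees(np.arctan2(x[1],x[0])).round(1),x[2].round(3))
E
python3 path.py
python3 - <<'E'
from path import *
p,r=target(L+.046); print(p,r.as_matrix()[:,0]); plan(p+np.array([0,0,.06]),r,12)
E
```

```text
L 0.2140000000000002 tip [0.41893763 0.11288467 0.09116747] resid mm 0.36261625541354686
12.0 [ 0.4882 -0.0685  0.2567] 81.6 0.014
27.0 [ 0.4914 -0.0481  0.2569] 78.6 -0.02
42.0 [ 0.4936 -0.0371  0.2566] 81.5 0.002
57.0 [ 0.4957 -0.025   0.2566] 86.9 0.018
72.0 [ 0.4969 -0.0109  0.2569] 93.4 0.023
87.0 [0.4962 0.0052 0.2573] 100.6 0.017
102.0 [0.4934 0.0211 0.2575] 107.9 0.01
117.0 [0.4891 0.0351 0.2577] 115.0 0.012
132.0 [0.484  0.0472 0.2578] 122.1 0.023
147.0 [0.4784 0.0578 0.2581] 129.4 0.041
162.0 [0.4715 0.0678 0.2586] 135.6 0.058
177.0 [0.4626 0.0777 0.2593] 140.1 0.068
192.0 [0.4519 0.0872 0.2603] 142.2 0.072
207.0 [0.4399 0.0964 0.2614] 141.9 0.071
222.0 [0.4282 0.1057 0.2625] 142.1 0.072
237.0 [0.4164 0.1149 0.2635] 142.1 0.072
252.0 [0.4046 0.124  0.2646] 142.1 0.072
[0.39832133 0.12895251 0.26518403] [-0.786719    0.61314964  0.07155936]
[[[9.5,3.1,-5.0],[-0.002,0.006,0.055]],[[9.6,2.6,-5.0],[-0.002,0.006,0.055]],[[9.8,2.0,-5.0],[-0.002,0.006,0.055]],[[9.9,1.5,-4.8],[-0.002,0.005,0.055]],[[10.1,1.0,-4.8],[-0.002,0.006,0.056]],[[10.1,0.4,-4.8],[-0.002,0.006,0.055]],[[10.1,-0.1,-4.7],[-0.002,0.006,0.055]],[[10.1,-0.7,-4.6],[-0.001,0.006,0.055]],[[10.1,-1.2,-4.6],[-0.002,0.006,0.055]],[[10.1,-1.8,-4.5],[-0.002,0.006,0.055]],[[10.0,-2.3,-4.4],[-0.002,0.006,0.055]],[[9.8,-2.8,-4.4],[-0.002,0.005,0.055]]]
```

Call:
{"api": "apply_moves", "payload": {
  "series": [
    [[0,0,-20],[0,0,0]],
    [[0,0,-30],[0,0,0]],
    [[9,3,-10],[0,0,0.055]],
    [[11,3,0],[0,0,0.06]],
    [[11,2,0],[0,0,0.06]],
    [[11,2,0],[0,0,0.06]],
    [[11,1,0],[0,0,0.06]],
    [[11,0,0],[0,0,0.06]],
    [[11,-1,0],[0,0,0.06]],
    [[11,-1,0],[0,0,0.06]],
    [[11,-2,0],[0,0,0.06]],
    [[11,-2,0],[0,0,0.06]]
  ]
}}

```text
t: 7.25
tool_pos: [0.407, 0.1258, 0.3249]
orientation: [0.927, 3.0, 0.001]
force: [-0.2, -0.3, -1.9]
opening: 0.0354
gripper_force: 40.0
```

Run:
```python
from path import *
print(pose()[0]); p,r=target(L+.046); plan(p+np.array([0,0,.0]),r,8)
```

```text
[0.40699241 0.12583276 0.32489263]
[[[1.1,-0.3,7.5],[-0.0,0.009,0.008]],[[1.1,-0.3,7.4],[-0.0,0.009,0.008]],[[1.0,-0.3,7.5],[-0.0,0.009,0.008]],[[0.9,-0.3,7.5],[-0.0,0.01,0.007]],[[0.8,-0.4,7.5],[-0.001,0.009,0.008]],[[0.8,-0.3,7.5],[0.0,0.009,0.008]],[[0.7,-0.4,7.5],[0.0,0.009,0.008]],[[0.6,-0.3,7.5],[0.0,0.009,0.008]]]
```

Call:
{"api": "apply_moves", "payload": {
  "series": [
    [[3,-0.5,5],[0,0.009,0.008]],
    [[2,-0.5,8],[0,0.009,0.008]],
    [[1,-0.3,10],[0,0.009,0.008]],
    [[0.5,-0.3,10],[0,0.009,0.008]],
    [[0.5,-0.3,10],[0,0.009,0.008]],
    [[0,-0.3,8],[0,0.009,0.008]],
    [[0,-0.3,5],[0,0.009,0.008]],
    [[0,0,3],[0,0.009,0.008]],
    [[0,0,0],[0,0,0]],
    [[0,0,0],[0,0,0]]
  ]
}}

```text
t: 8.08
tool_pos: [0.3986, 0.1291, 0.2649]
orientation: [-0.994, -2.907, -0.032]
force: [-0.1, 0.6, -1.0]
opening: 0.0358
gripper_force: 40.0
```

```bash
cat >> path.py <<'E'
def rel(s,off=np.zeros(3)):
    "current tool error vs path at s, in tool axes (mm, rad)"
    p,q=pose(); pt,r=target(s,off); return (q.inv().apply(pt-p)*1000).round(2),(q.inv()*r).as_rotvec().round(4)
def near():
    p,q=pose(); from scipy.optimize import minimize_scalar
    f=lambda s: q.inv().apply(target(s)[0]-p)[0]**2
    g=np.arange(.0,.27,.001); s0=g[np.argmin([np.linalg.norm(target(s)[0]-p) for s in g])]
    return s0
def forces():
    s=robot.read_state(); q=R.from_rotvec(s['orientation']); return 't %.2f'%s['t'],'Ftool',q.inv().apply(s['force']).round(2),'Ttool',q.inv().apply(s['wrist_torque']).round(3)
def steps(ss,off=np.zeros(3),ref=None):
    "rows through arc positions ss"
    p,q=pose(); out=[]
    for s in ss:
        pt,r=target(s,off); sh=(q.inv().apply(pt-p)*1000).round(1); tr=(q.inv()*r).as_rotvec().round(3); out.append([sh.tolist(),tr.tolist()])
        p=p+q.apply(sh/1000); q=q*R.from_rotvec(tr)
    print(json.dumps(out).replace(' ',''))
E
python3 - <<'E'
from path import *
print(pose()[0],near(),rel(L+.046),forces()); steps(L+.046-np.arange(1,8)*.003)
p,d=grab('wrist'); cv2.imwrite('pics/w4.png',p)
E
```

```text
[0.39859159 0.12906155 0.26485672] 0.26 (array([ 0.17, -0.25, -0.32]), array([-0.0027, -0.0004,  0.003 ])) ('t 8.08', 'Ftool', array([0.37, 0.45, 1.01]), 'Ttool', array([ 0.06 , -0.083, -0.003]))
[[[-2.8,-0.3,-0.3],[-0.003,-0.0,0.003]],[[-3.0,0.0,-0.0],[0.0,-0.0,-0.0]],[[-3.0,0.0,-0.0],[0.0,-0.0,-0.0]],[[-3.0,0.0,-0.0],[0.0,-0.0,-0.0]],[[-3.0,0.0,-0.0],[0.0,-0.0,-0.0]],[[-3.0,0.0,-0.0],[0.0,-0.0,-0.0]],[[-3.0,0.0,-0.0],[0.0,-0.0,-0.0]]]
```

View pics/w4.png

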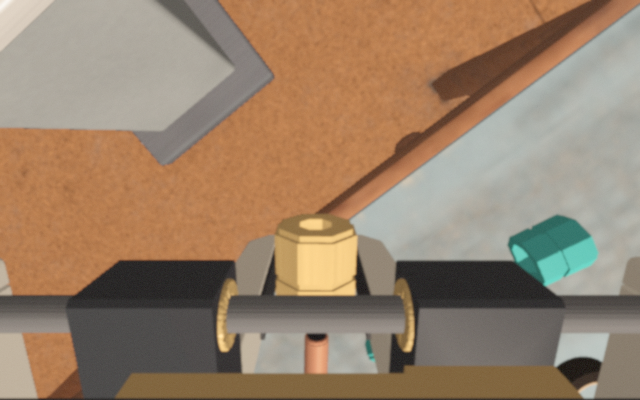

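The tube tip is at (316,340), in line with the sleeve axis at column 316. I advance until the tip is inside the counterbore.

Call:
{"api": "apply_moves", "payload": {
  "series": [
    [[-3,-0.3,-0.3],[-0.003,0,0.003]],
    [[-4,0,0],[0,0,0]],
    [[-4,0,0],[0,0,0]],
    [[-4,0,0],[0,0,0]],
    [[-4,0,0],[0,0,0]],
    [[-4,0,0],[0,0,0]],
    [[-4,0,0],[0,0,0]],
    [[-3,0,0],[0,0,0]],
    [[0,0,0],[0,0,0]],
    [[0,0,0],[0,0,0]]
  ]
}}

```text
t: 8.97
tool_pos: [0.4219, 0.1104, 0.2629]
orientation: [-0.999, -2.906, -0.037]
force: [0.4, 1.0, -1.5]
opening: 0.0353
gripper_force: 40.0
```

Run:
```python
from path import *
print(near()-L,rel(L+.016),forces()); steps(L+.016-np.arange(1,9)*.0015)
```

```text
0.01599999999999982 (array([ 0.38,  0.14, -0.12]), array([ 0.0003, -0.0006, -0.0003])) ('t 8.97', 'Ftool', array([0.17, 0.99, 1.48]), 'Ttool', array([-0.012, -0.031,  0.006]))
[[[-1.1,0.1,-0.1],[0.0,-0.001,-0.0]],[[-1.5,0.0,-0.0],[0.0,0.0,-0.0]],[[-1.5,0.0,-0.0],[0.0,0.0,-0.0]],[[-1.5,0.0,-0.0],[0.0,0.0,-0.0]],[[-1.5,0.0,-0.0],[0.0,0.0,-0.0]],[[-1.5,0.0,-0.0],[0.0,0.0,-0.0]],[[-1.5,0.0,-0.0],[0.0,0.0,-0.0]],[[-1.5,0.0,-0.0],[0.0,0.0,0.0]]]
```

Call:
{"api": "apply_moves", "payload": {
  "series": [
    [[-1,0,0],[0,0,0]],
    [[-1,0,0],[0,0,0]],
    [[-1,0,0],[0,0,0]],
    [[-1,0,0],[0,0,0]],
    [[-1,0,0],[0,0,0]],
    [[-1,0,0],[0,0,0]],
    [[0,0,0],[0,0,0]]
  ]
}}

```text
t: 9.55
tool_pos: [0.4267, 0.1067, 0.2626]
orientation: [-0.999, -2.907, -0.037]
force: [0.3, 0.0, -1.9]
opening: 0.0353
gripper_force: 40.0
```

Run:
```python
from path import *
print(near()-L,rel(L+.010),forces())
```

```text
0.009999999999999815 (array([ 0.38,  0.08, -0.04]), array([ 0.0005, -0.0002,  0.0001])) ('t 9.55', 'Ftool', array([-0.35,  0.2 ,  1.85]), 'Ttool', array([ 0.047, -0.093, -0.049]))
```

Call:
{"api": "apply_moves", "payload": {
  "series": [
    [[-1,0,0],[0,0,0]],
    [[-1,0,0],[0,0,0]],
    [[-1,0,0],[0,0,0]],
    [[-1,0,0],[0,0,0]],
    [[-1,0,0],[0,0,0]],
    [[-1,0,0],[0,0,0]],
    [[0,0,0],[0,0,0]]
  ]
}}

```text
t: 10.13
tool_pos: [0.4314, 0.103, 0.2621]
orientation: [-0.999, -2.907, -0.037]
force: [0.2, -0.6, -0.6]
opening: 0.0358
gripper_force: 40.0
```

Run:
```python
from path import *
print(near()-L,rel(L+.004),forces()); steps(L+.004-np.arange(1,11)*.0015)
p,d=grab('wrist'); cv2.imwrite('pics/w5.png',cv2.resize(p[195:375,230:410],None,fx=3,fy=3,interpolation=2))
```

```text
0.003999999999999809 (array([ 0.43,  0.09, -0.05]), array([ 0.0004, -0.0003,  0.0004])) ('t 10.13', 'Ftool', array([-0.56, -0.41,  0.52]), 'Ttool', array([ 0.005, -0.096, -0.01 ]))
[[[-1.1,0.1,-0.0],[0.0,-0.0,0.001]],[[-1.4,-0.0,-0.1],[0.0,-0.0,0.0]],[[-1.5,-0.0,0.0],[0.0,-0.001,0.001]],[[-1.5,-0.1,0.0],[0.0,0.0,0.0]],[[-1.5,0.0,0.0],[0.0,0.0,0.001]],[[-1.5,0.0,0.0],[0.0,0.0,-0.0]],[[-1.5,0.0,0.0],[0.0,0.0,-0.0]],[[-1.5,0.0,0.1],[0.0,0.0,-0.0]],[[-1.5,0.1,-0.0],[0.0,0.0,-0.001]],[[-1.5,-0.0,-0.0],[0.0,0.001,-0.001]]]
```

View pics/w5.png

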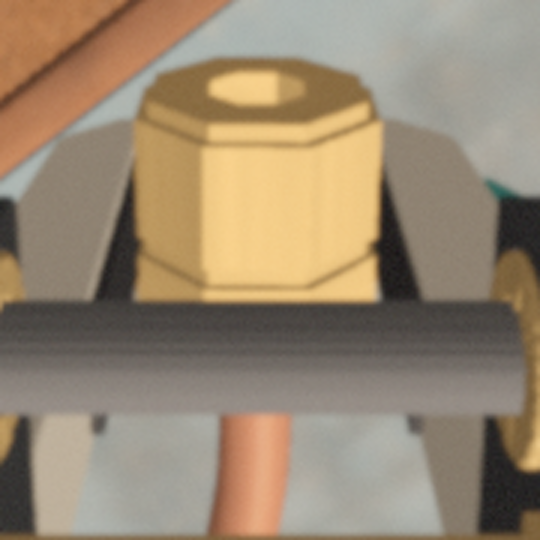

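The tube has entered the bore centrally, with no side force. I continue along the straight end.

Call:
{"api": "apply_moves", "payload": {
  "series": [
    [[-1.5,0.1,0],[0,0,0.001]],
    [[-1.5,0,0],[0,0,0]],
    [[-1.5,0,0],[0,0,0]],
    [[-1.5,0,0],[0,0,0]],
    [[-1.5,0,0],[0,0,0]],
    [[-1.5,0,0],[0,0,0]],
    [[-1.5,0,0],[0,0,0]],
    [[-1.5,0,0],[0,0,0]],
    [[0,0,0],[0,0,0]]
  ]
}}

```text
t: 10.93
tool_pos: [0.441, 0.0957, 0.2613]
orientation: [-1.001, -2.906, -0.037]
force: [0.3, 0.2, -1.8]
opening: 0.0353
gripper_force: 40.0
```

Run:
```python
from path import *
s=.206;print(near(),rel(s),forces()); steps(s-np.arange(1,9)*.0018)
```

```text
0.20600000000000002 (array([ 0.32, -0.06, -0.04]), array([ 0.0003, -0.0006,  0.0013])) ('t 10.93', 'Ftool', array([-0.25,  0.37,  1.83]), 'Ttool', array([ 0.   , -0.028,  0.062]))
[[[-1.2,-0.1,-0.0],[0.0,-0.001,0.001]],[[-2.0,0.1,-0.0],[0.0,0.001,-0.001]],[[-1.5,-0.0,-0.0],[0.001,-0.0,-0.001]],[[-2.1,0.0,-0.0],[-0.0,-0.0,-0.001]],[[-2.0,0.0,-0.0],[-0.0,0.0,-0.001]],[[-1.5,0.0,-0.0],[-0.0,0.0,-0.0]],[[-2.0,0.0,-0.0],[-0.0,0.0,-0.0]],[[-1.5,0.0,-0.0],[-0.0,0.0,0.0]]]
```

Call:
{"api": "apply_moves", "payload": {
  "series": [
    [[-1.5,0,0],[0,0,0]],
    [[-1.5,0,0],[0,0,0]],
    [[-1.5,0,0],[0,0,0]],
    [[-1.5,0,0],[0,0,0]],
    [[-1.5,0,0],[0,0,0]],
    [[-1.5,0,0],[0,0,0]],
    [[-1.5,0,0],[0,0,0]],
    [[-1.5,0,0],[0,0,0]],
    [[0,0,0],[0,0,0]]
  ]
}}

```text
t: 11.68
tool_pos: [0.4504, 0.0883, 0.2604]
orientation: [-1.0, -2.906, -0.037]
force: [0.1, -0.3, -1.4]
opening: 0.0356
gripper_force: 40.0
```

Run:
```python
from path import *
s=.194;print(near(),rel(s),forces()); steps(s-np.arange(1,9)*.0015)
```

```text
0.194 (array([ 0.15,  0.04, -0.05]), array([ 0.0006,  0.0004, -0.0034])) ('t 11.68', 'Ftool', array([-0.31, -0.17,  1.36]), 'Ttool', array([ 0.005, -0.043,  0.009]))
[[[-1.4,0.0,-0.1],[0.001,0.0,-0.003]],[[-1.4,0.0,0.0],[-0.0,0.0,0.001]],[[-1.5,-0.0,0.0],[-0.001,0.0,0.002]],[[-1.5,-0.1,0.0],[0.0,0.0,0.002]],[[-1.4,-0.0,0.0],[0.0,-0.0,0.003]],[[-1.5,-0.1,0.0],[-0.0,-0.001,0.003]],[[-1.4,-0.1,0.0],[-0.0,0.0,0.004]],[[-1.5,-0.1,0.0],[-0.001,-0.0,0.004]]]
```

Call:
{"api": "apply_moves", "payload": {
  "series": [
    [[-1.4,0,0],[0,0,-0.002]],
    [[-1.5,0,0],[0,0,0.001]],
    [[-1.5,0,0],[0,0,0.002]],
    [[-1.5,-0.1,0],[0,0,0.002]],
    [[-1.5,0,0],[0,0,0.003]],
    [[-1.5,-0.1,0],[0,0,0.003]],
    [[-1.5,-0.1,0],[0,0,0.004]],
    [[-1.5,-0.1,0],[0,0,0.004]],
    [[0,0,0],[0,0,0]]
  ]
}}

```text
t: 12.43
tool_pos: [0.4595, 0.0806, 0.2595]
orientation: [-1.026, -2.897, -0.036]
force: [-0.2, 0.2, -1.7]
opening: 0.0357
gripper_force: 40.0
```

Run:
```python
from path import *
s=.182;print(near(),rel(s),forces()); steps(s-np.arange(1,12)*.0015)
```

```text
0.182 (array([ 0.35,  0.07, -0.09]), array([-0.0007, -0.0014, -0.0016])) ('t 12.43', 'Ftool', array([0.17, 0.04, 1.74]), 'Ttool', array([ 0.065, -0.128,  0.036]))
[[[-1.1,-0.0,-0.1],[-0.001,-0.002,0.003]],[[-1.4,-0.1,0.0],[-0.0,-0.0,0.005]],[[-1.4,-0.1,-0.0],[-0.001,-0.001,0.006]],[[-1.3,-0.2,-0.0],[-0.0,-0.001,0.006]],[[-1.4,-0.1,-0.0],[-0.001,-0.001,0.006]],[[-1.4,-0.1,-0.0],[-0.0,-0.0,0.007]],[[-1.3,-0.2,-0.0],[-0.001,-0.001,0.007]],[[-1.3,-0.1,-0.0],[-0.0,-0.001,0.008]],[[-1.3,-0.2,-0.0],[-0.001,-0.001,0.008]],[[-1.4,-0.1,-0.1],[-0.0,-0.001,0.008]],[[-1.3,-0.2,0.0],[-0.001,-0.002,0.009]]]
```

Call:
{"api": "apply_moves", "payload": {
  "series": [
    [[-1.1,0,-0.1],[-0.001,-0.002,0.003]],
    [[-1.4,-0.1,0],[0,0,0.005]],
    [[-1.4,-0.1,0],[-0.001,-0.001,0.006]],
    [[-1.3,-0.2,0],[0,-0.001,0.006]],
    [[-1.4,-0.1,0],[-0.001,-0.001,0.006]],
    [[-1.4,-0.1,0],[0,0,0.007]],
    [[-1.3,-0.2,0],[-0.001,-0.001,0.007]],
    [[-1.3,-0.1,0],[0,-0.001,0.008]],
    [[0,0,0],[0,0,0]]
  ]
}}

```text
t: 13.18
tool_pos: [0.467, 0.0732, 0.2589]
orientation: [-1.098, -2.878, -0.035]
force: [0.5, 0.2, -1.9]
opening: 0.0355
gripper_force: 40.0
```

Run:
```python
from path import *
s=.170;print(near(),rel(s),forces()); steps(s-np.arange(1,11)*.0015)
```

```text
0.17 (array([-0.05, -0.02, -0.  ]), array([-0.0001, -0.0002, -0.0003])) ('t 13.18', 'Ftool', array([-0.42,  0.47,  1.85]), 'Ttool', array([-0.031, -0.065,  0.024]))
[[[-1.4,-0.2,-0.0],[-0.001,-0.001,0.008]],[[-1.3,-0.1,-0.0],[-0.0,-0.001,0.008]],[[-1.3,-0.2,-0.0],[-0.001,-0.001,0.008]],[[-1.3,-0.1,-0.0],[-0.0,-0.002,0.009]],[[-1.2,-0.2,-0.1],[-0.001,-0.001,0.009]],[[-1.3,-0.2,0.0],[-0.0,-0.001,0.01]],[[-1.3,-0.2,0.0],[-0.001,-0.002,0.01]],[[-1.2,-0.1,0.0],[-0.0,-0.001,0.01]],[[-1.2,-0.2,-0.0],[-0.001,-0.002,0.01]],[[-1.2,-0.2,-0.0],[-0.0,-0.002,0.011]]]
```

Forces are still at the noise level, so I go on in 15 mm stretches.

Call:
{"api": "apply_moves", "payload": {
  "series": [
    [[-1.4,-0.2,0],[-0.001,-0.001,0.008]],
    [[-1.3,-0.1,0],[0,-0.001,0.008]],
    [[-1.3,-0.2,0],[-0.001,-0.001,0.008]],
    [[-1.3,-0.1,0],[0,-0.002,0.009]],
    [[-1.2,-0.2,-0.1],[-0.001,-0.001,0.009]],
    [[-1.3,-0.2,0],[0,-0.001,0.01]],
    [[-1.3,-0.2,0],[-0.001,-0.002,0.01]],
    [[-1.2,-0.1,0],[0,-0.001,0.01]],
    [[-1.2,-0.2,0],[-0.001,-0.002,0.01]],
    [[-1.2,-0.2,0],[0,-0.002,0.011]],
    [[0,0,0],[0,0,0]]
  ]
}}

```text
t: 14.1
tool_pos: [0.4749, 0.0632, 0.2583]
orientation: [-1.237, -2.837, -0.031]
force: [1.0, 0.0, -0.6]
opening: 0.0356
gripper_force: 40.0
```

Run:
```python
from path import *
s=.155;print(near(),rel(s),forces()); steps(s-np.arange(1,11)*.0015)
```

```text
0.155 (array([-0.07,  0.02, -0.04]), array([-0.0005,  0.0005, -0.0003])) ('t 14.10', 'Ftool', array([-0.68,  0.74,  0.54]), 'Ttool', array([ 0.034, -0.079, -0.008]))
[[[-1.3,-0.2,-0.0],[-0.001,-0.001,0.011]],[[-1.2,-0.1,-0.1],[-0.001,-0.002,0.011]],[[-1.1,-0.2,0.0],[-0.0,-0.002,0.012]],[[-1.2,-0.2,0.0],[-0.001,-0.002,0.011]],[[-1.2,-0.2,-0.0],[-0.0,-0.002,0.012]],[[-1.1,-0.2,-0.0],[-0.001,-0.002,0.013]],[[-1.2,-0.2,-0.0],[-0.0,-0.002,0.012]],[[-1.2,-0.1,-0.1],[-0.001,-0.002,0.013]],[[-1.1,-0.2,0.0],[-0.0,-0.002,0.012]],[[-1.2,-0.2,0.0],[-0.001,-0.001,0.013]]]
```

Call:
{"api": "apply_moves", "payload": {
  "series": [
    [[-1.3,-0.2,0],[-0.001,-0.001,0.011]],
    [[-1.2,-0.1,-0.1],[-0.001,-0.002,0.011]],
    [[-1.1,-0.2,0],[0,-0.002,0.012]],
    [[-1.2,-0.2,0],[-0.001,-0.002,0.011]],
    [[-1.2,-0.2,0],[0,-0.002,0.012]],
    [[-1.1,-0.2,0],[-0.001,-0.002,0.013]],
    [[-1.2,-0.2,0],[0,-0.002,0.012]],
    [[-1.2,-0.1,-0.1],[-0.001,-0.002,0.013]],
    [[-1.1,-0.2,0],[0,-0.002,0.012]],
    [[-1.2,-0.2,0],[-0.001,-0.001,0.013]],
    [[0,0,0],[0,0,0]]
  ]
}}

```text
t: 15.02
tool_pos: [0.4811, 0.053, 0.258]
orientation: [-1.413, -2.773, -0.024]
force: [0.1, 0.7, -3.0]
opening: 0.0356
gripper_force: 40.0
```

Run:
```python
from path import *
s=.140;print(near(),rel(s),forces()); steps(s-np.arange(1,11)*.0015)
```

```text
0.14 (array([0.01, 0.02, 0.03]), array([ 0.0005, -0.0005, -0.0001])) ('t 15.02', 'Ftool', array([0.35, 0.5 , 3.05]), 'Ttool', array([ 0.074, -0.047, -0.049]))
[[[-1.2,-0.1,0.0],[0.0,-0.002,0.013]],[[-1.1,-0.2,-0.0],[-0.0,-0.002,0.012]],[[-1.2,-0.2,-0.0],[-0.001,-0.002,0.013]],[[-1.3,-0.1,-0.0],[0.0,-0.002,0.013]],[[-1.2,-0.2,-0.0],[-0.0,-0.001,0.013]],[[-1.2,-0.1,-0.1],[-0.001,-0.002,0.012]],[[-1.3,-0.2,0.0],[0.0,-0.001,0.013]],[[-1.2,-0.1,0.0],[-0.0,-0.001,0.012]],[[-1.3,-0.1,0.0],[-0.0,-0.002,0.013]],[[-1.3,-0.2,0.0],[-0.0,-0.001,0.012]]]
```

Call:
{"api": "apply_moves", "payload": {
  "series": [
    [[-1.2,-0.1,0],[0,-0.002,0.013]],
    [[-1.1,-0.2,0],[0,-0.002,0.012]],
    [[-1.2,-0.2,0],[-0.001,-0.002,0.013]],
    [[0,0,0],[0,0,0]]
  ]
}}

```text
t: 15.35
tool_pos: [0.4827, 0.0498, 0.2578]
orientation: [-1.468, -2.751, -0.02]
force: [-0.8, 0.5, -1.6]
opening: 0.0355
gripper_force: 40.0
```

Call:
{"api": "apply_moves", "payload": {
  "series": [
    [[0,0,0],[0,0,0]]
  ]
}}

```text
t: 15.43
tool_pos: [0.4826, 0.0499, 0.2578]
orientation: [-1.467, -2.751, -0.02]
force: [0.1, -0.5, -2.2]
opening: 0.0358
gripper_force: 40.0
```

Call:
{"api": "apply_moves", "payload": {
  "series": [
    [[0,0,0],[0,0,0]]
  ]
}}

```text
t: 15.52
tool_pos: [0.4826, 0.05, 0.2578]
orientation: [-1.466, -2.752, -0.02]
force: [-0.6, -1.1, -2.0]
opening: 0.0354
gripper_force: 40.0
```

Run:
```python
from path import *
s=.1355;print(near(),rel(s),forces()); steps(s-np.arange(1,12)*.0015)
```

```text
0.136 (array([-0.27,  0.  , -0.05]), array([ 0.0002, -0.0003,  0.0016])) ('t 15.52', 'Ftool', array([-0.61, -1.14,  2.03]), 'Ttool', array([ 0.039, -0.034, -0.009]))
[[[-1.5,-0.2,-0.1],[-0.0,-0.002,0.014]],[[-1.2,-0.1,0.0],[-0.0,-0.002,0.013]],[[-1.2,-0.2,0.0],[-0.001,-0.001,0.013]],[[-1.3,-0.1,0.0],[0.0,-0.001,0.012]],[[-1.3,-0.1,-0.0],[-0.0,-0.002,0.013]],[[-1.3,-0.2,-0.0],[-0.0,-0.001,0.012]],[[-1.3,-0.1,-0.0],[-0.001,-0.001,0.013]],[[-1.3,-0.1,-0.0],[0.0,-0.001,0.012]],[[-1.3,-0.2,-0.0],[-0.0,-0.001,0.012]],[[-1.3,-0.1,-0.0],[-0.0,-0.001,0.013]],[[-1.4,-0.1,-0.0],[-0.0,-0.001,0.012]]]
```

Only noise (mean about -1.9 N against -1.5 N of weight). I go on.

Call:
{"api": "apply_moves", "payload": {
  "series": [
    [[-1.4,-0.2,0],[0,-0.002,0.014]],
    [[-1.2,-0.1,0],[0,-0.002,0.013]],
    [[-1.2,-0.2,0],[-0.001,-0.001,0.013]],
    [[-1.3,-0.1,0],[0,-0.001,0.012]],
    [[-1.3,-0.1,0],[0,-0.002,0.013]],
    [[-1.3,-0.2,0],[0,-0.001,0.012]],
    [[-1.3,-0.1,0],[-0.001,-0.001,0.013]],
    [[-1.3,-0.1,0],[0,-0.001,0.012]],
    [[-1.3,-0.2,0],[0,-0.001,0.012]],
    [[-1.3,-0.1,0],[0,-0.001,0.013]],
    [[0,0,0],[0,0,0]]
  ]
}}

```text
t: 16.43
tool_pos: [0.488, 0.038, 0.2576]
orientation: [-1.646, -2.662, -0.011]
force: [-0.2, 1.0, -1.1]
opening: 0.0358
gripper_force: 40.0
```

Run:
```python
from path import *
s=.1205;print(near(),rel(s),forces()); steps(s-np.arange(1,11)*.0015)
```

```text
0.12 (array([ 0.1 ,  0.04, -0.12]), array([-0.0002,  0.0002, -0.0016])) ('t 16.43', 'Ftool', array([0.97, 0.23, 1.12]), 'Ttool', array([ 0.073, -0.022,  0.037]))
[[[-1.3,-0.1,-0.1],[-0.0,-0.001,0.011]],[[-1.3,-0.1,-0.0],[-0.001,-0.0,0.012]],[[-1.4,-0.1,-0.0],[0.0,-0.001,0.012]],[[-1.4,-0.2,-0.0],[0.0,-0.0,0.013]],[[-1.5,-0.1,-0.0],[0.0,-0.001,0.012]],[[-1.4,-0.1,-0.0],[-0.0,-0.0,0.012]],[[-1.4,-0.1,-0.0],[-0.0,-0.0,0.013]],[[-1.5,-0.1,-0.1],[-0.0,-0.001,0.012]],[[-1.5,-0.2,0.0],[-0.0,0.0,0.012]],[[-1.5,-0.1,0.1],[-0.001,0.0,0.013]]]
```

Call:
{"api": "apply_moves", "payload": {
  "series": [
    [[-1.3,-0.1,-0.1],[0,-0.001,0.011]],
    [[-1.3,-0.1,0],[-0.001,0,0.012]],
    [[-1.4,-0.1,0],[0,-0.001,0.012]],
    [[-1.4,-0.2,0],[0,0,0.013]],
    [[-1.5,-0.1,0],[0,-0.001,0.012]],
    [[-1.4,-0.1,0],[0,0,0.012]],
    [[-1.4,-0.1,0],[0,0,0.013]],
    [[-1.5,-0.1,-0.1],[0,-0.001,0.012]],
    [[-1.5,-0.2,0],[0,0,0.012]],
    [[-1.5,-0.1,0.1],[-0.001,0,0.013]],
    [[0,0,0],[0,0,0]]
  ]
}}

```text
t: 17.35
tool_pos: [0.4926, 0.0244, 0.2575]
orientation: [-1.808, -2.56, -0.01]
force: [-0.0, -0.1, -1.7]
opening: 0.0354
gripper_force: 40.0
```

Run:
```python
from path import *
s=.1055;print(near(),rel(s),forces()); steps(s-np.arange(1,11)*.0015)
```

```text
0.105 (array([ 0.07,  0.01, -0.03]), array([ 0.0006,  0.0002, -0.0002])) ('t 17.35', 'Ftool', array([-0.09, -0.03,  1.72]), 'Ttool', array([ 0.08 , -0.078, -0.024]))
[[[-1.4,-0.1,-0.0],[0.0,0.0,0.012]],[[-1.6,-0.1,-0.0],[0.0,0.0,0.013]],[[-1.5,-0.2,-0.0],[0.0,0.001,0.012]],[[-1.6,-0.1,-0.0],[0.0,-0.0,0.013]],[[-1.5,-0.1,-0.0],[-0.0,0.0,0.012]],[[-1.6,-0.1,-0.0],[-0.0,0.001,0.013]],[[-1.6,-0.2,-0.0],[-0.0,0.0,0.012]],[[-1.6,-0.1,0.0],[-0.001,0.001,0.013]],[[-1.6,-0.1,0.0],[0.0,0.001,0.013]],[[-1.7,-0.1,0.0],[0.0,0.001,0.013]]]
```

Call:
{"api": "apply_moves", "payload": {
  "series": [
    [[-1.4,-0.1,0],[0,0,0.012]],
    [[-1.6,-0.1,0],[0,0,0.013]],
    [[-1.5,-0.2,0],[0,0.001,0.012]],
    [[-1.6,-0.1,0],[0,0,0.013]],
    [[-1.5,-0.1,0],[0,0,0.012]],
    [[-1.6,-0.1,0],[0,0.001,0.013]],
    [[-1.6,-0.2,0],[0,0,0.012]],
    [[-1.6,-0.1,0],[-0.001,0.001,0.013]],
    [[-1.6,-0.1,0],[0,0.001,0.013]],
    [[-1.7,-0.1,0],[0,0.001,0.013]],
    [[0,0,0],[0,0,0]]
  ]
}}

```text
t: 18.27
tool_pos: [0.4958, 0.009, 0.2574]
orientation: [-1.963, -2.438, -0.015]
force: [0.4, 0.0, -1.3]
opening: 0.0355
gripper_force: 40.0
```

Run:
```python
from path import *
s=.0905;print(near(),rel(s),forces()); steps(s-np.arange(1,11)*.0015)
# straight part: lateral fit
q=a[(a[:,1]>-.056)&(a[:,1]<-.022)]; k=np.polyfit(q[:,1],q[:,0],1); print('slope',k,np.degrees(np.arctan(k[0])),'rms',np.std(q[:,0]-np.polyval(k,q[:,1])), q[:,2].mean(),np.polyfit(q[:,1],q[:,2],1)[0])
for y in (-.045,-.035,-.025,-.015): print(y,np.polyval(k,y), C[np.argmin(abs(C[:,1]-y))])
```

```text
0.09 (array([ 0.07, -0.04,  0.02]), array([ 0.    , -0.0004, -0.0004])) ('t 18.27', 'Ftool', array([-0.08,  0.37,  1.28]), 'Ttool', array([ 0.058, -0.059, -0.036]))
[[[-1.6,-0.2,0.0],[-0.0,0.0,0.012]],[[-1.6,-0.1,0.0],[-0.0,0.001,0.013]],[[-1.7,-0.2,0.0],[-0.001,0.001,0.013]],[[-1.6,-0.1,0.0],[0.0,0.001,0.013]],[[-1.7,-0.1,0.1],[-0.0,0.001,0.013]],[[-1.6,-0.2,-0.0],[-0.0,0.001,0.012]],[[-1.6,-0.1,-0.0],[-0.001,0.001,0.013]],[[-1.7,-0.2,-0.0],[0.0,0.0,0.013]],[[-1.6,-0.1,-0.0],[-0.0,0.001,0.012]],[[-1.5,-0.2,-0.0],[-0.0,0.0,0.012]]]
slope [0.16144752 0.49919148] 9.17112508373337 rms 0.0001345874490477075 0.0858127065688944 -0.0044305658598311195
-0.045 0.4919263437321182 [ 0.49197707 -0.04513091  0.08506417]
-0.035 0.49354081890922463 [ 0.49398285 -0.03482599  0.08491334]
-0.025 0.49515529408633113 [ 0.49548607 -0.0249408   0.08493348]
-0.015 0.4967697692634376 [ 0.49639519 -0.01498521  0.08507516]
```

Call:
{"api": "apply_moves", "payload": {
  "series": [
    [[-1.6,-0.2,0],[0,0,0.012]],
    [[-1.6,-0.1,0],[0,0.001,0.013]],
    [[-1.7,-0.2,0],[-0.001,0.001,0.013]],
    [[-1.6,-0.1,0],[0,0.001,0.013]],
    [[-1.7,-0.1,0],[0,0.001,0.013]],
    [[-1.6,-0.2,0],[0,0.001,0.012]],
    [[-1.6,-0.1,0],[-0.001,0.001,0.013]],
    [[0,0,0],[0,0,0]]
  ]
}}

```text
t: 18.93
tool_pos: [0.4968, -0.0024, 0.2571]
orientation: [-2.067, -2.345, -0.022]
force: [-0.2, 0.7, -0.7]
opening: 0.0359
gripper_force: 40.0
```

```bash
python3 - <<'E'
t=open('path.py').read()
t=t.replace("M=np.array([.158,.987,0])","M=np.array([.16145,1,0])").replace("U=np.linspace(u[0],u[-1],400); C=spl(U).T","U=np.linspace(u[0],u[-1],400); C=spl(U).T\nw=np.clip((C[:,1]+.029)/.012,0,1)[:,None]; C=w*C+(1-w)*np.c_[.49919+.16145*C[:,1],C[:,1],np.full(len(C),.085)]")
open('path.py','w').write(t)
E
python3 - <<'E'
from path import *
print(L); s=.080;print(near(),rel(s),forces()); steps(s-np.arange(1,11)*.0015)
for s in np.arange(.012,.08,.008):
    p,r=target(s); x=r.as_matrix()[:,0]; print((s*1000).round(),p.round(4),np.degrees(np.arctan2(x[1],x[0])).round(1),x[2].round(3))
E
```

```text
0.2140000000000002
0.08 (array([0.18, 0.02, 0.04]), array([ 0.0005, -0.0004, -0.0017])) ('t 18.93', 'Ftool', array([ 0.73, -0.1 ,  0.71]), 'Ttool', array([ 0.067, -0.083, -0.   ]))
[[[-1.4,-0.1,0.0],[0.0,0.0,0.011]],[[-1.6,-0.2,0.0],[-0.0,0.001,0.012]],[[-1.6,-0.1,0.1],[-0.0,0.0,0.013]],[[-1.6,-0.2,-0.0],[-0.001,0.001,0.012]],[[-1.5,-0.1,-0.0],[0.0,0.0,0.012]],[[-1.5,-0.1,-0.0],[-0.0,0.0,0.012]],[[-1.5,-0.2,-0.0],[-0.0,0.0,0.012]],[[-1.5,-0.1,-0.0],[-0.001,0.0,0.012]],[[-1.5,-0.2,-0.0],[0.0,-0.0,0.011]],[[-1.4,-0.1,-0.1],[-0.0,-0.001,0.012]]]
12.0 [ 0.4885 -0.0661  0.2567] 80.9 0.0
20.0 [ 0.4898 -0.0582  0.2567] 80.9 -0.0
28.0 [ 0.4911 -0.0503  0.2567] 80.8 -0.0
36.0 [ 0.4924 -0.0423  0.2567] 80.6 -0.001
44.0 [ 0.4936 -0.0346  0.2567] 81.0 0.001
52.0 [ 0.4948 -0.0283  0.2567] 83.9 0.01
60.0 [ 0.496  -0.0221  0.2567] 88.1 0.02
68.0 [ 0.4967 -0.0147  0.2568] 91.7 0.023
76.0 [ 0.4969 -0.0065  0.257 ] 95.4 0.022
```

Call:
{"api": "apply_moves", "payload": {
  "series": [
    [[-1.4,-0.1,0],[0,0,0.011]],
    [[-1.6,-0.2,0],[0,0.001,0.012]],
    [[-1.6,-0.1,0],[0,0,0.013]],
    [[-1.6,-0.2,0],[-0.001,0.001,0.012]],
    [[-1.5,-0.1,0],[0,0,0.012]],
    [[-1.5,-0.1,0],[0,0,0.012]],
    [[-1.5,-0.2,0],[0,0,0.012]],
    [[-1.5,-0.1,0],[-0.001,0,0.012]],
    [[0,0,0],[0,0,0]]
  ]
}}

```text
t: 19.68
tool_pos: [0.4967, -0.0146, 0.2569]
orientation: [-2.176, -2.243, -0.025]
force: [-0.4, 1.3, -1.8]
opening: 0.0353
gripper_force: 40.0
```

Run:
```python
from path import *
s=.068;print(near(),rel(s),forces()); steps(s-np.arange(1,12)*.0015)
```

```text
0.068 (array([-0.09, -0.01,  0.03]), array([0.0003, 0.0001, 0.    ])) ('t 19.68', 'Ftool', array([ 1.28, -0.4 ,  1.84]), 'Ttool', array([ 0.086, -0.083,  0.026]))
[[[-1.5,-0.1,0.0],[0.0,-0.0,0.012]],[[-1.5,-0.2,0.0],[-0.0,-0.0,0.011]],[[-1.4,-0.1,0.0],[-0.0,-0.001,0.012]],[[-1.4,-0.1,0.0],[-0.001,-0.001,0.011]],[[-1.3,-0.2,0.0],[0.0,-0.001,0.013]],[[-1.3,-0.1,-0.0],[-0.0,-0.001,0.013]],[[-1.2,-0.2,-0.0],[-0.0,-0.001,0.013]],[[-1.2,-0.2,-0.0],[-0.001,-0.002,0.014]],[[-1.1,-0.1,-0.1],[0.0,-0.002,0.015]],[[-1.1,-0.1,0.0],[-0.0,-0.003,0.014]],[[-1.2,-0.2,0.0],[-0.0,-0.002,0.013]]]
```

Call:
{"api": "apply_moves", "payload": {
  "series": [
    [[-1.4,-0.1,0],[0,0,0.012]],
    [[-1.5,-0.2,0],[0,0,0.011]],
    [[-1.4,-0.1,0],[0,-0.001,0.012]],
    [[-1.4,-0.1,0],[-0.001,-0.001,0.011]],
    [[-1.3,-0.2,0],[0,-0.001,0.013]],
    [[-1.3,-0.1,0],[0,-0.001,0.013]],
    [[-1.2,-0.2,0],[0,-0.001,0.013]],
    [[-1.2,-0.2,0],[-0.001,-0.002,0.014]],
    [[0,0,0],[0,0,0]]
  ]
}}

```text
t: 20.43
tool_pos: [0.4954, -0.0252, 0.2566]
orientation: [-2.289, -2.136, -0.018]
force: [-1.1, -0.1, -1.9]
opening: 0.0354
gripper_force: 40.0
```

Run:
```python
from path import *
s=.056;print(near(),rel(s),forces()); steps(s-np.arange(1,12)*.0015)
```

```text
0.056 (array([-0.14,  0.06, -0.02]), array([ 0.0003, -0.0002,  0.0002])) ('t 20.43', 'Ftool', array([-0.25, -1.09,  1.91]), 'Ttool', array([ 0.053, -0.084, -0.012]))
[[[-1.3,-0.1,-0.0],[0.0,-0.002,0.015]],[[-1.1,-0.1,-0.1],[-0.0,-0.002,0.014]],[[-1.1,-0.2,0.0],[-0.0,-0.003,0.013]],[[-1.2,-0.1,0.0],[-0.0,-0.002,0.012]],[[-1.1,-0.0,-0.0],[-0.0,-0.002,0.011]],[[-1.2,-0.1,-0.0],[-0.0,-0.001,0.01]],[[-1.3,-0.1,-0.0],[-0.0,-0.002,0.007]],[[-1.3,0.0,-0.0],[-0.0,-0.001,0.006]],[[-1.3,-0.0,-0.0],[-0.0,-0.001,0.005]],[[-1.4,-0.0,-0.0],[-0.0,-0.001,0.002]],[[-1.5,-0.0,-0.0],[-0.0,0.0,0.001]]]
```

Call:
{"api": "apply_moves", "payload": {
  "series": [
    [[-1.2,-0.1,0],[0,-0.002,0.015]],
    [[-1.1,-0.1,0],[0,-0.002,0.014]],
    [[-1.1,-0.2,0],[0,-0.003,0.013]],
    [[-1.2,-0.1,0],[0,-0.002,0.012]],
    [[-1.1,0,0],[0,-0.002,0.011]],
    [[-1.2,-0.1,0],[0,-0.001,0.01]],
    [[-1.3,-0.1,0],[0,-0.002,0.007]],
    [[-1.3,0,0],[0,-0.001,0.006]],
    [[-1.3,0,0],[0,-0.001,0.005]],
    [[0,0,0],[0,0,0]]
  ]
}}

```text
t: 21.27
tool_pos: [0.4934, -0.0359, 0.2566]
orientation: [-2.393, -2.035, 0.001]
force: [-0.7, 0.3, -2.3]
opening: 0.0358
gripper_force: 40.0
```

Run:
```python
from path import *
s=.0425;print(near(),rel(s),forces()); steps(s-np.arange(1,8)*.0015)
p,d=grab('wrist'); cv2.imwrite('pics/w6.png',p)
p,d=grab('top'); cv2.imwrite('pics/t6.png',p)
```

```text
0.043000000000000003 (array([-0.07, -0.02, -0.14]), array([-0.0005,  0.    ,  0.0007])) ('t 21.27', 'Ftool', array([ 0.23, -0.76,  2.3 ]), 'Ttool', array([ 0.078, -0.109, -0.036]))
[[[-1.5,-0.0,-0.1],[-0.001,-0.001,0.003]],[[-1.4,-0.0,-0.0],[0.0,0.0,0.001]],[[-1.5,-0.0,-0.0],[0.0,0.0,-0.0]],[[-1.6,-0.0,-0.0],[0.0,0.0,-0.001]],[[-1.5,-0.0,-0.0],[0.0,0.001,-0.001]],[[-1.6,0.0,-0.0],[0.0,-0.0,-0.002]],[[-1.5,0.0,-0.0],[0.0,0.0,-0.001]]]
```

View pics/w6.png

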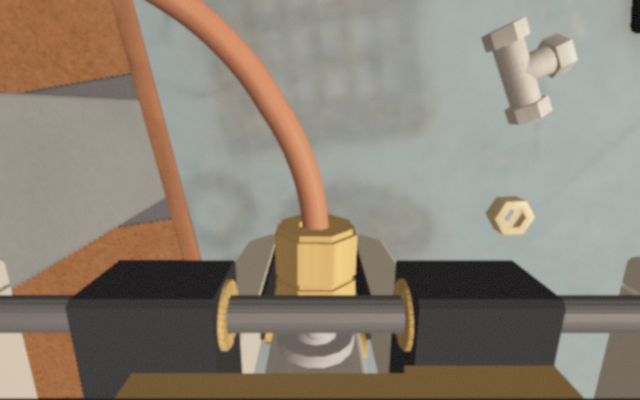

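The wrist view shows the line running straight out of the sleeve's rear at (316,222), the bend behind it unspoilt, and the spigot at (317,338) in line. Now over the spigot.

Call:
{"api": "apply_moves", "payload": {
  "series": [
    [[-1,0,-0.1],[-0.001,0,0.003]],
    [[-1,0,0],[0,0,0.001]],
    [[-1,0,0],[0,0,0]],
    [[-1,0,0],[0,0,0]],
    [[0,0,0],[0,0,0]]
  ]
}}

```text
t: 21.78
tool_pos: [0.4928, -0.0398, 0.2567]
orientation: [2.396, 2.031, 0.0]
force: [-0.4, 0.6, -1.3]
opening: 0.0356
gripper_force: 40.0
```

Run:
```python
from path import *
s=.0385;print(near(),rel(s),forces())
```

```text
0.038 (array([ 0.02, -0.03, -0.04]), array([ 0.0004, -0.0009,  0.0006])) ('t 21.78', 'Ftool', array([ 0.56, -0.47,  1.32]), 'Ttool', array([ 0.032, -0.055, -0.014]))
```

Call:
{"api": "apply_moves", "payload": {
  "series": [
    [[-0.7,0,0],[0,0,0]],
    [[-0.7,0,0],[0,0,0]],
    [[-0.6,0,0],[0,0,0]],
    [[0,0,0],[0,0,0]]
  ]
}}

```text
t: 22.12
tool_pos: [0.4925, -0.0417, 0.2566]
orientation: [2.396, 2.031, 0.0]
force: [-0.0, -0.5, -2.3]
opening: 0.036
gripper_force: 40.0
```

Call:
{"api": "apply_moves", "payload": {
  "series": [
    [[-0.7,0,0],[0,0,0]],
    [[-0.7,0,0],[0,0,0]],
    [[-0.6,0,0],[0,0,0]],
    [[0,0,0],[0,0,0]]
  ]
}}

```text
t: 22.45
tool_pos: [0.4922, -0.0434, 0.2567]
orientation: [2.396, 2.031, 0.001]
force: [1.6, 4.4, -2.0]
opening: 0.0356
gripper_force: 40.0
```

Run:
```python
from path import *
s=.0345;print(near(),rel(s),forces())
```

```text
0.035 (array([-0.43,  0.02, -0.05]), array([ 0.0004, -0.0009, -0.0022])) ('t 22.45', 'Ftool', array([4.59, 0.87, 2.  ]), 'Ttool', array([ 0.025,  0.44 , -0.005]))
```

The balls resist now (4.6 N axially), as expected. I push on gently.

Call:
{"api": "apply_moves", "payload": {
  "series": [
    [[-0.5,0,0],[0,0,0]],
    [[-0.5,0,0],[0,0,0]],
    [[0,0,0],[0,0,0]]
  ]
}}

```text
t: 22.7
tool_pos: [0.492, -0.0446, 0.2566]
orientation: [2.396, 2.031, 0.0]
force: [1.7, 2.0, -1.8]
opening: 0.0356
gripper_force: 40.0
```

Call:
{"api": "apply_moves", "payload": {
  "series": [
    [[-0.5,0,0],[0,0,0]],
    [[-0.5,0,0],[0,0,0]],
    [[0,0,0],[0,0,0]]
  ]
}}

```text
t: 22.95
tool_pos: [0.4918, -0.0458, 0.2567]
orientation: [2.396, 2.031, -0.0]
force: [0.8, 1.3, -0.9]
opening: 0.0354
gripper_force: 40.0
```

Run:
```python
from path import *
s=.0325;print(near(),rel(s),forces())
```

```text
0.032 (array([ 0.  ,  0.01, -0.05]), array([ 0.0004,  0.0006, -0.004 ])) ('t 22.95', 'Ftool', array([1.38, 0.54, 0.86]), 'Ttool', array([0.067, 0.017, 0.099]))
```

Call:
{"api": "apply_moves", "payload": {
  "series": [
    [[-0.5,0,0],[0,0,-0.002]],
    [[-0.5,0,0],[0,0,-0.002]],
    [[-0.5,0,0],[0,0,0]],
    [[-0.5,0,0],[0,0,0]],
    [[0,0,0],[0,0,0]]
  ]
}}

```text
t: 23.37
tool_pos: [0.4915, -0.0478, 0.2567]
orientation: [2.392, 2.035, -0.0]
force: [-0.4, 0.5, -1.3]
opening: 0.0355
gripper_force: 40.0
```

Call:
{"api": "apply_moves", "payload": {
  "series": [
    [[-0.5,0,0],[0,0,0]],
    [[-0.5,0,0],[0,0,0]],
    [[-0.5,0,0],[0,0,0]],
    [[-0.5,0,0],[0,0,0]],
    [[0,0,0],[0,0,0]]
  ]
}}

```text
t: 23.78
tool_pos: [0.4911, -0.0498, 0.2567]
orientation: [2.392, 2.035, -0.0]
force: [-0.1, -1.5, -2.2]
opening: 0.0357
gripper_force: 40.0
```

Run:
```python
from path import *
s=.0285;print(near(),rel(s),forces())
```

```text
0.029 (array([-0.02,  0.  , -0.04]), array([ 0.0005,  0.0008, -0.0007])) ('t 23.78', 'Ftool', array([-1.5 ,  0.14,  2.23]), 'Ttool', array([ 0.059, -0.314, -0.024]))
```

The detent now pulls the sleeve in (-1.5 N). I go on to the flange contact.

Call:
{"api": "apply_moves", "payload": {
  "series": [
    [[-0.5,0,0],[0,0,0]],
    [[-0.5,0,0],[0,0,0]],
    [[-0.5,0,0],[0,0,0]],
    [[0,0,0],[0,0,0]]
  ]
}}

```text
t: 24.12
tool_pos: [0.4909, -0.0513, 0.2567]
orientation: [2.392, 2.035, -0.0]
force: [-0.1, -3.7, -2.2]
opening: 0.0355
gripper_force: 40.0
```

Call:
{"api": "apply_moves", "payload": {
  "series": [
    [[-0.5,0,0],[0,0,0]],
    [[-0.5,0,0],[0,0,0]],
    [[0,0,0],[0,0,0]]
  ]
}}

```text
t: 24.37
tool_pos: [0.4908, -0.0522, 0.2567]
orientation: [2.392, 2.036, -0.0]
force: [-0.2, -2.3, -2.3]
opening: 0.0357
gripper_force: 40.0
```

Run:
```python
from path import *
s=.026;print(near(),rel(s),forces())
```

```text
0.026000000000000002 (array([-0.12,  0.01, -0.  ]), array([ 0.0005,  0.0005, -0.0008])) ('t 24.37', 'Ftool', array([-2.34,  0.15,  2.33]), 'Ttool', array([ 0.023, -0.605, -0.02 ]))
```

Call:
{"api": "apply_moves", "payload": {
  "series": [
    [[-0.5,0,0],[0,0,0]],
    [[0,0,0],[0,0,0]]
  ]
}}

```text
t: 24.53
tool_pos: [0.4907, -0.0525, 0.2567]
orientation: [2.392, 2.036, 0.0]
force: [-0.1, -1.4, -2.0]
opening: 0.0359
gripper_force: 40.0
```

Call:
{"api": "apply_moves", "payload": {
  "series": [
    [[-0.5,0,0],[0,0,0]],
    [[0,0,0],[0,0,0]]
  ]
}}

```text
t: 24.7
tool_pos: [0.4906, -0.0529, 0.2567]
orientation: [2.392, 2.036, 0.001]
force: [-0.2, -1.1, -1.3]
opening: 0.0352
gripper_force: 40.0
```

Call:
{"api": "apply_moves", "payload": {
  "series": [
    [[-0.4,0,0],[0,0,0]],
    [[0,0,0],[0,0,0]]
  ]
}}

```text
t: 24.87
tool_pos: [0.4906, -0.0533, 0.2566]
orientation: [2.392, 2.036, 0.001]
force: [-0.4, 1.1, -2.4]
opening: 0.0358
gripper_force: 40.0
```

Call:
{"api": "apply_moves", "payload": {
  "series": [
    [[-0.4,0,0],[0,0,0]],
    [[0,0,0],[0,0,0]]
  ]
}}

```text
t: 25.03
tool_pos: [0.4905, -0.0535, 0.2567]
orientation: [-2.392, -2.036, -0.001]
force: [0.7, 2.5, -1.6]
opening: 0.0357
gripper_force: 40.0
```

Call:
{"api": "apply_moves", "payload": {
  "series": [
    [[-0.4,0,0],[0,0,0]],
    [[0,0,0],[0,0,0]]
  ]
}}

```text
t: 25.2
tool_pos: [0.4905, -0.0536, 0.2567]
orientation: [-2.392, -2.036, -0.002]
force: [0.8, 5.7, -2.1]
opening: 0.0356
gripper_force: 40.0
```

Run:
```python
from path import *
s=.0245;print(near(),rel(s),forces())
```

```text
0.025 (array([-0.14,  0.05, -0.04]), array([ 0.0004, -0.0012, -0.0006])) ('t 25.20', 'Ftool', array([ 5.72, -0.07,  2.11]), 'Ttool', array([ 0.042,  0.799, -0.029]))
```

Call:
{"api": "apply_moves", "payload": {
  "series": [
    [[-0.5,0,0],[0,0,0]],
    [[0,0,0],[0,0,0]]
  ]
}}

```text
t: 25.37
tool_pos: [0.4904, -0.0538, 0.2567]
orientation: [-2.391, -2.036, -0.003]
force: [1.3, 7.1, -1.5]
opening: 0.0358
gripper_force: 40.0
```

Hard stop at the flange (7 N, no more travel). I take off the push, then open partly.

Call:
{"api": "apply_moves", "payload": {
  "series": [
    [[0.5,0,0],[0,0,0]],
    [[0.5,0,0],[0,0,0]],
    [[0,0,0],[0,0,0]]
  ]
}}

```text
t: 25.62
tool_pos: [0.4905, -0.0534, 0.2566]
orientation: [2.392, 2.036, 0.001]
force: [-0.2, 4.0, -2.1]
opening: 0.0356
gripper_force: 40.0
```

Call:
{"api": "apply_moves", "payload": {
  "series": [
    [[0,0,0],[0,0,0]],
    [[0,0,0],[0,0,0]],
    [[0,0,0],[0,0,0]],
    [[0,0,0],[0,0,0]],
    [[0,0,0],[0,0,0]],
    [[0,0,0],[0,0,0]]
  ],
  "claw": 0.7
}}

```text
t: 26.12
tool_pos: [0.4906, -0.0538, 0.2568]
orientation: [2.392, 2.035, 0.0]
force: [0.6, -0.1, 0.2]
opening: 0.0645
gripper_force: 0.0
```

Released with no residual force. I lift straight up and check by depth image code.

Call:
{"api": "apply_moves", "payload": {
  "series": [
    [[0,0,-8],[0,0,0]],
    [[0,0,-15],[0,0,0]],
    [[0,0,-20],[0,0,0]],
    [[0,0,-20],[0,0,0]],
    [[0,0,-20],[0,0,0]],
    [[0,0,-15],[0,0,0]],
    [[30,0,0],[0,0,0]],
    [[30,0,0],[0,0,0]],
    [[20,0,0],[0,0,0]],
    [[0,0,0],[0,0,0]],
    [[0,0,0],[0,0,0]]
  ]
}}

```text
t: 27.03
tool_pos: [0.5033, 0.0261, 0.3552]
orientation: [2.39, 2.038, 0.0]
force: [0.6, 1.5, 0.3]
opening: 0.065
gripper_force: 0.0
```

Run:
```python
from path import *
s=robot.read_state(); print(s['t'],s['tool_pos'],s['force'])
c=robot.calibration('top')
grab('top'); p,W=cloud('top')
hsv=cv2.cvtColor(p,cv2.COLOR_BGR2HSV); mm=(hsv[...,1]>100)&(hsv[...,0]>13)&(hsv[...,0]<30)&(np.abs(W[...,0]-.49)<.04)&(W[...,1]>-.09)&(W[...,1]<.0)&(W[...,2]>.07)
T=W[mm]; Mn=M; a_=(T-F)@Mn; print('top: sleeve along axis mm',len(T),(np.nanpercentile(a_,[1,5,95,99])*1000).round(1),T[:,2].max())
old=np.load('line1.npy')
grab('wrist'); p,W=cloud('wrist')
hsv=cv2.cvtColor(p,cv2.COLOR_BGR2HSV); mm=(hsv[...,1]>80)&(hsv[...,0]>13)&(hsv[...,0]<30)&(np.abs(W[...,0]-.49)<.04)&(W[...,1]>-.09)&(W[...,1]<.02)&(W[...,2]>.07)&(W[...,2]<.12)
T=W[mm]; a_=(T-F)@Mn
if len(T): print('wrist',len(T),(np.nanpercentile(a_,[1,5,95,99])*1000).round(1))
cp=(hsv[...,1]>90)&(hsv[...,0]<13)&(W[...,2]>.075)&(W[...,2]<.11); T=W[cp]; from scipy.spatial import cKDTree
if len(T):
    d=cKDTree(C[:,:2]).query(T[:,:2])[0]*1000; print('line lateral',len(T),np.percentile(d,[50,95,99]).round(1),T[:,1].max())
```

```text
27.0333 [0.50329159 0.02608082 0.3551803 ] [0.63957468 1.46066655 0.28379201]
top: sleeve along axis mm 271 [ 4.2  6.6 36.8 37.7] 0.1050972862117705
wrist 879 [-1.5  0.2 37.1 37.4]
line lateral 3916 [2.8 5.5 6. ] 0.1167909211161764
```

The sleeve spans about 0 to 37 mm from the flange (38 mm long, so home), and the line is where it was, to within its radius. Handing in.

```bash
python3 -c "
from plant import robot
print(robot.close_job())"
```

```text
the job is handed in; nothing more can be done
None
```

The brass sleeve is home on the spigot against the flange and released, and I handed the job in at about 27 s of the 72 s; a final depth check matched the home position and showed the copper line within the tolerance of where it was before.

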